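Clear a stuck carrier from a guarded transfer station

ROBOT

A 7-joint arm with a two-finger parallel gripper is mounted at the origin on the work surface. World frame = base frame: x ahead of the robot, y to its left, z up, the work surface at z = 0. Lengths are in m, angles in rad, forces in N, time in s.
With the tool pointing down it reaches from about 0.425 to 0.875 m from the base axis. Payload 8.4 kg.
Tool frame: the origin (TCP) lies midway between the tips of the shut fingers; the grasp point (between the pads) lies 19 mm behind it; x points along the fingers, y is the direction in which the jaws open and shut, and the axes are right-handed (so a half turn about x gives the same grasp; the last joint's range is limited). The gripper opens to 87 mm and grips with 3 to 60 N. Pads are 19 mm wide; open, the fingers measure 117 mm over their backs; the gripper's body (75 mm by 190 mm) begins 51 mm behind the grasp point.
Start: joints at [-1.382, 0.333, 0.04, 1.465, -0.013, 1.343, -0.059], TCP at [0.184, 0.623, 0.223] pointing down, gripper open.
Joint ranges: [-2.58, 2.58], [-0.38, 2.09], [-1.3, 1.39], [0.25, 2.4], [-1.5, 4.64], [0.08, 2.09], [-2.65, 2.65]. Speed limits (rad/s): [2.22, 2.22, 2.79, 2.79, 3.14, 3.14, 3.14].

INTERFACE

Orientations are given as a unit quaternion [w, x, y, z].
In Python, from cell import read_state, get_image, job_done gives the robot as it stands. The module is installed in compiled form; this text tells all that it offers.
- The arm moves only by the tool apply_moves, never from a script. Its argument "commands" is a list of rows, each a list of 7 numbers: the finger opening in cm, from 0 to 8.7, then the shift along the tool's x, y, z in cm, then the turn, a rotation vector about the tool's x, y, z in rad. A call has 1 to 5 rows; each row shifts and turns the commanded pose from where the row before left it, along the tool's axes as they then stand; what a row does not reach is not made up. A row lasts 1/12 s, in which the tool goes at most 41.7 mm and 7.16 degrees, less where a joint would pass 70% of its speed; a pose out of reach is approached as far as the arm can. A call with a gripper value outside its range is refused whole. The fingers move at their own pace and stop on an object; the grip force is fixed at half the most. Time passes only in rows, so rows that do not move let the fingers close. It gives the time, the measured TCP pose, the force and the opening at its end, in the units of the state.
- read_state(): the state, without advancing time (a new reading comes with each control period).
- get_image(name): name is "side" or "top" or "wrist"; returns a dict with "color" (480x640x3 uint8, blue, green, red), "mtx" (3x3 intrinsics, pixels), "k1" (the pictures are not rectified: a ray, as slopes to the right and down, at radius r is drawn at 1 + k1 r^2 times it, then the intrinsics apply), "R" (3x3) and "t" (3): a world point X has camera coordinates R X + t. Camera axes: x right, y down, z forward; pixel columns grow to the right and rows downward; lengths in m; the calibration is good to about 2 mm. A picture is of the moment at which its call begins. There is no depth.
- job_done(): hands the job in, once; it reports no verdict.
The state is a dict: "time_s": time; "joint_pos": joint angles; "qd": joint speeds; "joint_efforts": joint torques, N m; "tool_pos": TCP position; "tool_rot": TCP orientation; "force": force on the tool from outside, world axes, zero at the start; "torque": the same for the moment, N m; "finger_gap": finger opening in m.
Only numpy, scipy, OpenCV 4.12 (cv2) and the standard library are available. Lean on these libraries where they do the work, as an engineer would, in place of code of your own. Each camera call takes 0.05 s, during which the arm holds its last target.

TASK

A carrier has stuck inside the roofed tunnel of the transfer station. Swing the clear guard over the bay up past its balance point so that it stays open by itself, then pull the carrier out into the open bay with the pull hook, put the hook back down on the table, lift the carrier out and set it gently upright in the grey tray. Do not force the guard or the station and leave the guard standing open.

Things in the scene. Friction and masses are not known exactly. Their poses are not given: they have to be found in the camera images.
- station: Fixed aluminium transfer station, 300 mm long (x), 130 mm wide (y): a bay (x = -130 to 0 mm) open above once the guard is up, then a tunnel (x = 0 to 170 mm). Origin on the table straight below the guard's hinge line, mid-width; x points from the bay into the tunnel. Track floor 20 mm above the table; guide rails 72 mm apart inside, tops at 40 mm. A black housing stands at its right side.
- bay_stop (a point): Top middle of the stop bar across the bay's front end, between the rails: 8 mm thick (station x = -130 to -122 mm), top 40 mm above the table. A carrier pulled against it stands wholly in the bay.
- tunnel_mouth (a point): Middle of the tunnel's mouth, on the track floor (20 mm above the table), below the hinge line. The tunnel has clear side panes, 100 mm apart between the corner posts, and a clear roof, underside 130 mm above the table; it is open at both ends.
- guard (a joint): Guard angle, rad: 0 closed (level over the bay), growing as its front edge swings up and away from the robot; stop at 1.95. Clear pane in a dark steel frame, 130 mm from hinge line to front edge, 120 mm wide, front bar 10 mm thick, about 0.3 kg (varies), nearly free hinge. Balances upright at 1.57: before that it falls shut, beyond it falls to its stop. No handle: lift its front bar from beneath.
- guard_lip (a point): Middle of the lower front edge of the guard's front bar, 130 mm from the hinge line; moves with the guard (131 mm above the table when closed).
- guard_hinge (a point): Middle of the guard's hinge line, 136 mm above the table; axes as the station's (the line runs along y).
- carrier: Loose carrier, about 0.3 kg (varies), at the start in the tunnel, its length along the track: black base 80 x 60 x 14 mm (x, y, z), across its middle a steel bail: a square bar 10 x 10 mm, 52 mm long along y, on two posts (44 mm between centres); 25 mm free under the bar. Origin: centre of the underside.
- carrier_bar (a point): Centre of the carrier's bail bar, 44 mm above the carrier's underside.
- hook: Loose pull hook, 204 mm long, 0.16 kg (varies), standing on the table: black block handle 60 x 24 x 38 mm (x, y, z), a steel rod, 10 mm diameter, along +x (axis 33 mm above the underside), ending in a blade turned down, 8 mm thick along x, 20 mm wide, 28 mm clear below the rod, its end level with the handle's underside. Origin: centre of the handle's underside.
- hook_tip (a point): Lower end of the hook's blade, mid-thickness, 170 mm in +x from the hook's origin.
- tray: Fixed open grey tray, outside 170 x 140 mm (x, y), 22 mm high, walls and floor 5 mm. Origin: centre of the underside.
Not all that is in view belongs to the job. Of the things that look like the tray, the larger one is meant.

How it is judged:
By the outcome, as a careful person would: the job done as asked, in the order asked, and still so for the second after the job is handed in, with the robot touching nothing.
It also fails if it takes over 72 s, if anything falls off the work surface, if the arm or the gripper's body presses on something with over 40 N, if the wrist force passes 120 N, or if a joint passes its speed limit or range.

## Working session

There is one attempt and no reset: what is moved stays moved. The work goes in short steps, Python scripts to look and compute and a tool call to move; the robot and the scene stay as the last step left them, time stands still between calls to the robot, and variables do not carry over. Pictures are saved under pics/ and viewed, and the job is handed in when it is done.

Besides the shell and the picture viewer there is one more tool, called after "Call:" by a JSON object that holds its "name" and its "arguments", one argument or row to a line. apply_moves: Moves the arm, as the interface text tells. Its arguments: {"type":"object","properties":{"commands":{"type":"array"}},"required":["commands"]}

```bash
mkdir -p pics; ls; cat > h.py <<'E'
import numpy as np, cv2
from cell import read_state, get_image, job_done
def save(name,fn):
    im=get_image(name); cv2.imwrite('pics/'+fn+'.png',im['color']); np.savez('pics/'+fn+'.npz',**{k:np.array(v) for k,v in im.items()}); return im
def load(fn): return dict(np.load('pics/'+fn+'.npz'))
def ray(im,u,v):
    M=im['mtx']; d=np.array([(u-M[0,2])/M[0,0],(v-M[1,2])/M[1,1]]); s=d.copy()
    for _ in range(30): s=d/(1+float(im['k1'])*(s@s))
    r=im['R'].T@np.array([s[0],s[1],1]); return -im['R'].T@im['t'], r
def onz(im,u,v,z):
    c,r=ray(im,u,v); return c+r*(z-c[2])/r[2]
def proj(im,X):
    X=np.atleast_2d(X); c=X@im['R'].T+im['t']; s=c[:,:2]/c[:,2:]; s=s*(1+float(im['k1'])*(s**2).sum(1,keepdims=True))
    return s*[im['mtx'][0,0],im['mtx'][1,1]]+im['mtx'][:2,2]
def crop(fn,x,y,w,h,k,out):
    i=cv2.imread('pics/'+fn+'.png')[y:y+h,x:x+w]; cv2.imwrite('pics/'+out+'.png',cv2.resize(i,None,fx=k,fy=k,interpolation=cv2.INTER_CUBIC))
E
python3 - <<'E'
from h import *
print(read_state())
for n in ['side','top','wrist']:
    i=save(n,n+'0'); print(n,-i['R'].T@i['t'],i['mtx'],i['k1'])
E
```

```text
pics
{'time_s': 0.0, 'joint_pos': array([-1.38223323,  0.33389195,  0.03986661,  1.46630342, -0.01340776,
        1.34328566, -0.05849467]), 'qd': array([ 0.00029727,  0.00018761,  0.00039083, -0.00018984, -0.00068394,
       -0.00066518, -0.00051104]), 'joint_efforts': array([ 4.41866841e-04, -6.56347919e+01,  1.33541834e+00, -4.03811717e+01,
       -5.98153006e-02,  4.47965960e-02,  1.60243994e-04]), 'tool_pos': array([0.18436109, 0.62280522, 0.22165569]), 'tool_rot': array([ 0.69975234,  0.10081979,  0.69984681, -0.10196314]), 'force': array([-0.170221  ,  1.27421203, -0.66042578]), 'torque': array([-0.01087205,  0.03249586, -0.06824359]), 'finger_gap': 0.08699648137508703}
side [ 0.06198018 -0.58382258  0.64811743] [[492.61803541   0.         329.25708248]
 [  0.         492.61803541 244.54509065]
 [  0.           0.           1.        ]] -0.06449989249336897
top [0.52702202 0.02135452 1.20412476] [[523.36755449   0.         320.64995041]
 [  0.         523.36755449 243.66222131]
 [  0.           0.           1.        ]] -0.09835270487308619
wrist [0.11967255 0.64288321 0.38250781] [[332.91660817   0.         321.0826364 ]
 [  0.         332.91660817 239.51629973]
 [  0.           0.           1.        ]] -0.02298450469528848
```

View pics/top0.png

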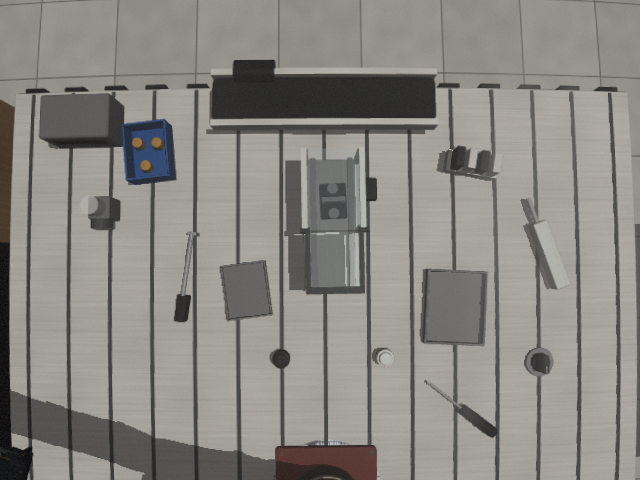

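View pics/side0.png

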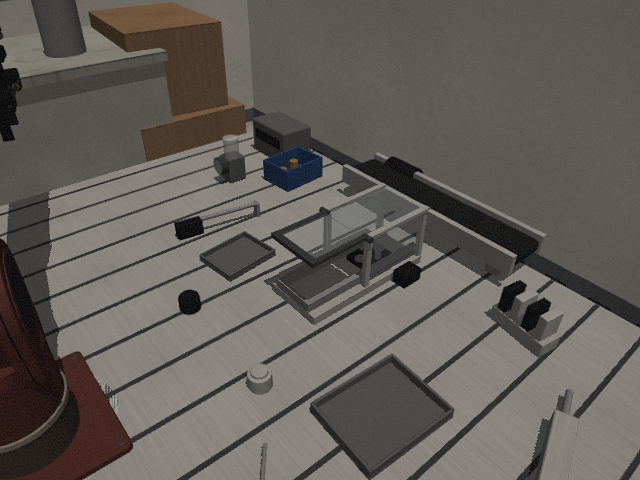

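View pics/wrist0.png

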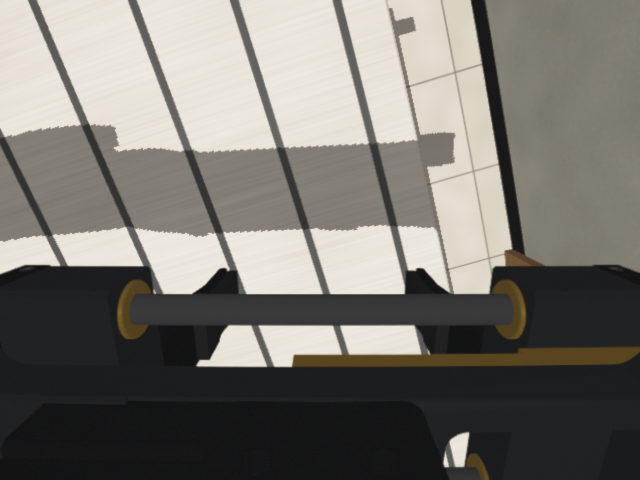

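```bash
python3 - <<'E'
from h import *
t=load('top0'); s=load('side0')
print(proj(t,[[0.184,0.623,0.222],[0,0,0],[.5,0,0]]), proj(s,[[0.184,0.623,0.222],[0,0,0]]))
crop('top0',270,140,120,165,5,'c1'); crop('top0',160,220,60,110,6,'c2'); crop('top0',410,255,90,100,6,'c3')
crop('side0',250,170,200,160,4,'c4');crop('side0',160,190,120,60,6,'c5')
E
```

```text
[[  7.16087701 443.93339601]
 [326.24098444 494.2508319 ]
 [324.85530489 278.16673733]] [[ 11.03606339 132.2087101 ]
 [ 30.26278845 436.90003411]]
```

View pics/c1.png

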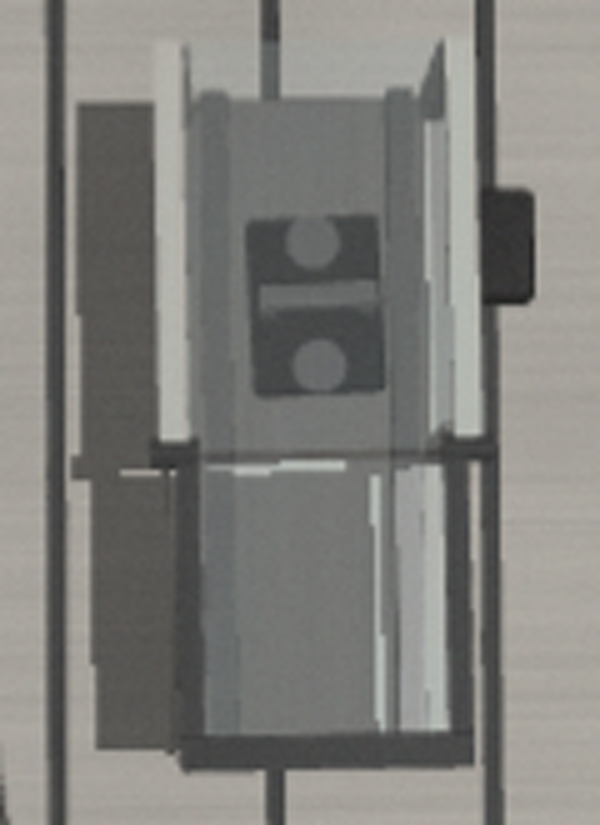

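View pics/c2.png

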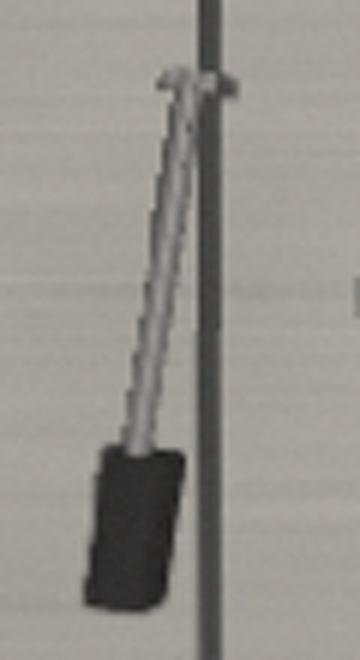

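View pics/c3.png

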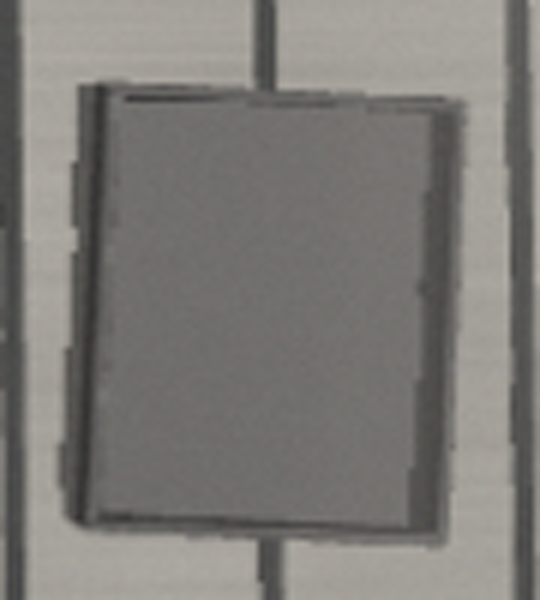

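View pics/c4.png

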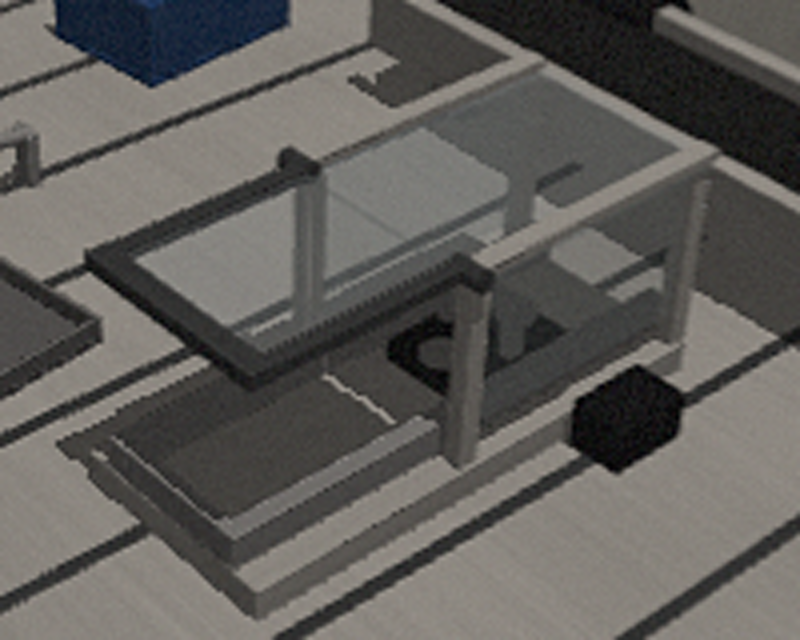

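View pics/c5.png

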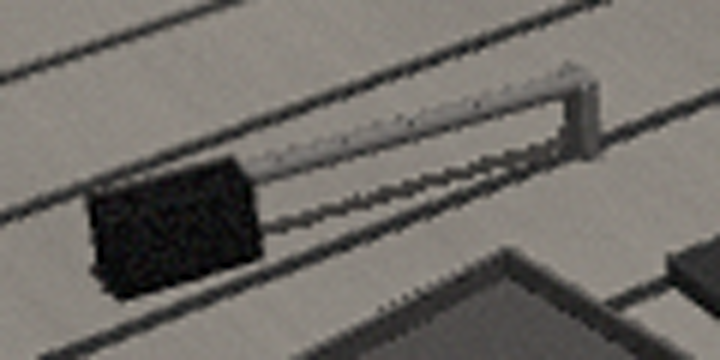

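```bash
cat >> h.py <<'E'
from scipy.optimize import least_squares
def T(p,P,z=0):
    x,y,a=p; c,s=np.cos(a),np.sin(a); P=np.atleast_2d(P).astype(float)
    return np.c_[x+c*P[:,0]-s*P[:,1], y+s*P[:,0]+c*P[:,1], P[:,2]+z]
def fit(obs,p0,z=0):
    f=lambda p: np.concatenate([(proj(im,T(p,X,z))-uv).ravel() for im,X,uv in obs])
    r=least_squares(f,p0,loss='soft_l1'); return r.x,f(r.x).reshape(-1,2)
def box(x0,x1,y0,y1,z0,z1):
    V=np.array([[x,y,z] for x in(x0,x1) for y in (y0,y1) for z in (z0,z1)]); E=[(i,j) for i in range(8) for j in range(i) if (V[i]!=V[j]).sum()==1]; return V,E
def draw(img,im,p,b,k,off,col=(0,0,255),z=0):
    V,E=b; q=(proj(im,T(p,V,z))-off+0.5)*k-0.5
    for i,j in E: cv2.line(img,tuple(np.round(q[i]).astype(int)),tuple(np.round(q[j]).astype(int)),col,1,cv2.LINE_AA)
STATION=[box(-.13,.17,-.065,.065,0,.02),box(-.13,-.122,-.036,.036,.02,.04),box(-.13,0,-.06,.06,.131,.141)]
HOOK=[box(-.03,.03,-.012,.012,0,.038),box(.03,.174,-.005,.005,.028,.038),box(.166,.174,-.01,.01,0,.038)]
CAR=[box(-.04,.04,-.03,.03,0,.014),box(-.005,.005,-.026,.026,.039,.049)]
TRAY=[box(-.085,.085,-.07,.07,0,.022)]
E
cat > f.py <<'E'
from h import *
t=load('top0'); s=load('side0')
m=lambda P:np.array(P)/1000.
c=lambda P,k,o:(np.array(P)+0.5)/k-0.5+np.array(o)
st,r=fit([(t,m([[-130,60,141],[-130,-60,141]]),c([[182,770],[474,765]],5,(270,140))),
 (s,m([[-130,-65,0],[-130,-65,20]]),c([[258,615],[258,592]],4,(250,170)))],[.6,0,0]); print('st',st,r.round(1).tolist())
hk,r=fit([(t,m([[30,0,38],[170,0,38],]),c([[140,450],[185,85]],6,(160,220))),
 (s,m([[170,0,38],[174,-10,0]]),c([[572,75],[600,157]],6,(160,190)))],[.45,.35,-.1]);print('hk',hk,r.round(1).tolist())
ca,r=fit([(t,m([[40,30,14],[40,-30,14],[-40,30,14],[-40,-30,14]]),c([[247,220],[378,215],[255,395],[384,390]],5,(270,140)))],[.7,0,0],.02);print('ca',ca,r.round(1).tolist())
tr,r=fit([(t,m([[85,70,22],[85,-70,22],[-85,70,22],[-85,-70,22]]),c([[80,87],[465,100],[75,523],[440,543]],6,(410,255)))],[.5,-.3,0]);print('tr',tr,r.round(1).tolist())
for n,im in(('top0',t),('side0',s)):
  for nm,(x,y,w,h,k) in {'A':(270,140,120,165,5) if n[0]=='t' else (250,170,200,160,4),'B':(160,220,60,110,6) if n[0]=='t' else (160,190,120,60,6),'C':(410,255,90,100,6) if n[0]=='t' else (300,340,170,140,5)}.items():
    I=cv2.resize(im['color'][y:y+h,x:x+w],None,fx=k,fy=k,interpolation=cv2.INTER_CUBIC)
    for p,O,z in ((st,STATION,0),(hk,HOOK,0),(ca,CAR,.02),(tr,TRAY,0)):
      for b in O: draw(I,im,p,b,k,(x,y),(0,0,255) if O is not CAR else (0,255,255),z)
    cv2.imwrite(f'pics/o{n}{nm}.png',I)
np.savez('est.npz',st=st,hk=hk,ca=ca,tr=tr)
def hs(*a): 
  hh=max(i.shape[0] for i in a); return np.hstack([cv2.copyMakeBorder(i,0,hh-i.shape[0],0,0,0) for i in a])
o=lambda x:cv2.imread(f'pics/o{x}.png')
for n,a in(('m1',hs(o('top0A'))),('m2',o('side0A')),('m3',hs(o('top0B'))),('m4',o('side0B')),('m5',o('top0C')),('m6',o('side0C'))): cv2.imwrite('pics/'+n+'.png',a)
cv2.imwrite('pics/mm.png',cv2.resize(hs(o('top0B'),o('side0B')),None,fx=.74,fy=.74))
E
python3 f.py
```

```text
st [ 0.6027222  -0.01619004  0.00941729] [[-0.8, 0.0], [-0.1, 0.0], [0.2, 1.9], [0.2, -0.2]]
hk [ 0.43342273  0.32149609 -0.11726188] [[-0.1, 1.2], [-0.2, -0.2], [0.5, -0.7], [0.2, 0.4]]
ca [ 0.67476706 -0.01847657  0.03264894] [[-0.2, -0.2], [0.2, -0.2], [-0.4, 0.2], [0.5, 0.2]]
tr [ 0.43280422 -0.2932206  -0.05290777] [[2.4, -0.9], [-1.4, -0.4], [0.0, 1.4], [-0.2, 0.3]]
```

View pics/m1.png

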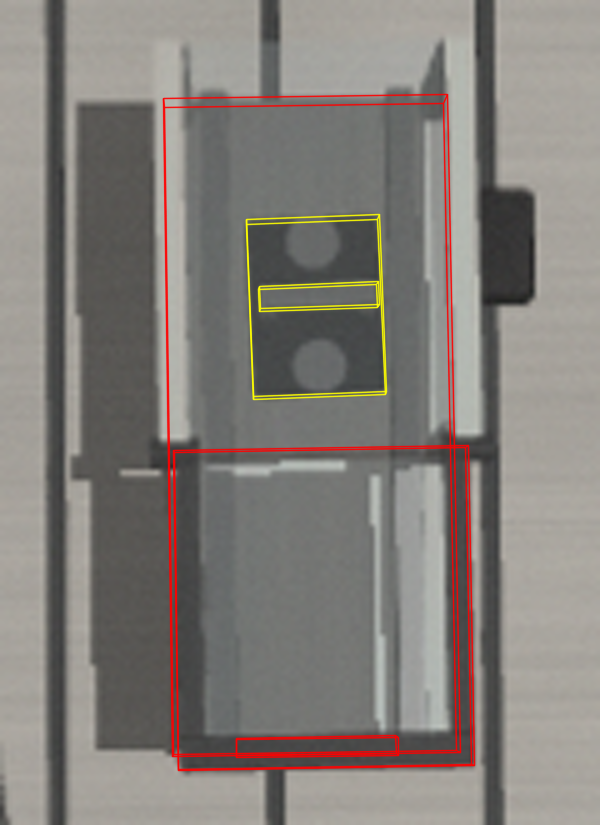

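View pics/m2.png

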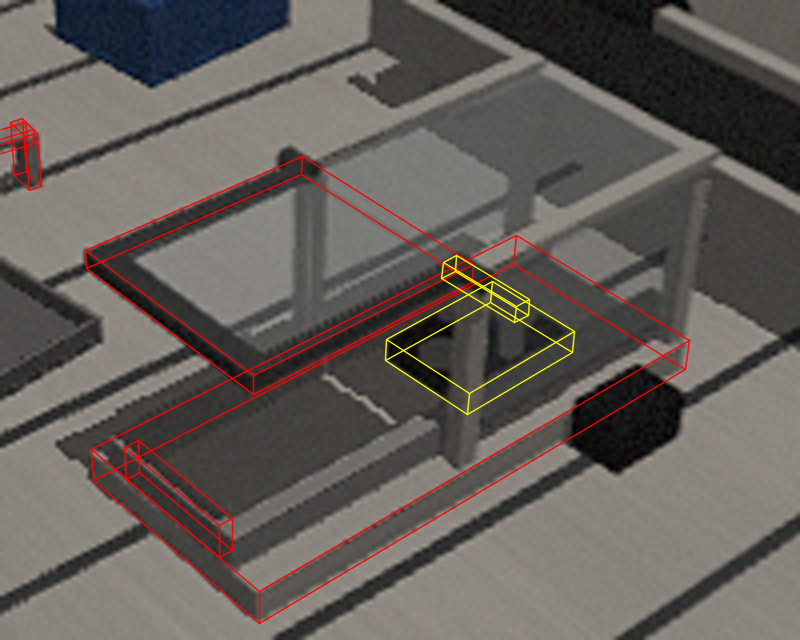

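View pics/mm.png

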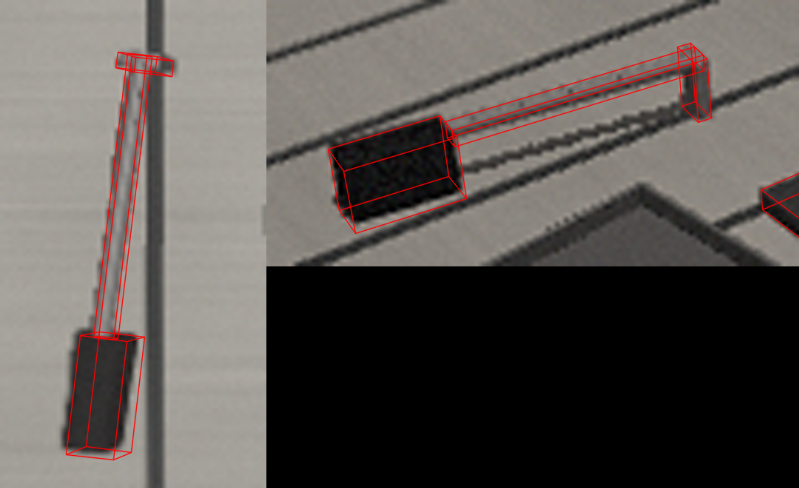

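View pics/m6.png

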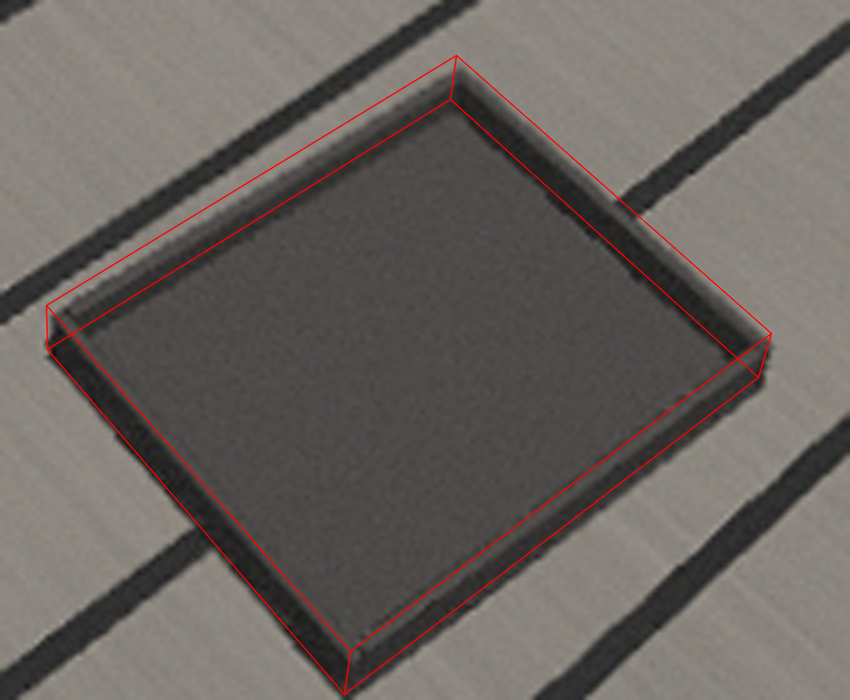

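```bash
cat >> h.py <<'E'
from scipy.spatial.transform import Rotation as Rn
def RT(s=None):
    s=s or read_state(); q=s['tool_rot']; return Rn.from_quat([q[1],q[2],q[3],q[0]]), np.array(s['tool_pos'])
def frame(az,tilt):
    """tool axes: tilt>0: fingers point down and forward(+x rotated by az); columns x,y,z; jaw along horizontal; z axis = ?"""
    c,s=np.cos(az),np.sin(az); f=np.array([c,s,0]); l=np.array([-s,c,0]); u=np.array([0,0,1])
    x=-np.cos(tilt)*u+np.sin(tilt)*f
    return x,f,l
E
python3 - <<'E'
from h import *
R,p=RT(); print(R.as_matrix().round(3)); w=load('wrist0'); c=-w['R'].T@w['t']; print(R.inv().apply(c-p)); print(w['R'].round(2))
E
```

```text
[[-0.     0.284  0.959]
 [-0.001  0.959 -0.284]
 [-1.    -0.001  0.   ]]
[-0.1606568   0.00057535 -0.06771142]
[[ 0.28  0.96 -0.  ]
 [ 0.93 -0.27  0.25]
 [ 0.24 -0.07 -0.97]]
```

```bash
cat >> h.py <<'E'
def pose(yaw,tilt):
    R0=np.array([[0,0,1],[0,1,0],[-1,0,0]],float) # cols x=-Z,y=Y,z=X
    return Rn.from_euler('z',yaw)*Rn.from_matrix(R0)*Rn.from_rotvec([0,-tilt,0])
def plan(pt,yaw,tilt,grip,n=None,vmax=4.0,wmax=.12,src=None):
    R,p=src or RT(); Rt=pose(yaw,tilt); pt=np.array(pt,float)
    rv=(R.inv()*Rt).as_rotvec(); L=np.linalg.norm(pt-p)*100
    if n is None: n=int(max(1,np.ceil(L/vmax),np.ceil(np.linalg.norm(rv)/wmax)))
    dR=Rn.from_rotvec(rv/n); rows=[]
    for i in range(n):
        d=R.inv().apply((pt-p)/(n-i))*100
        d=np.round(d,2); w=np.round(rv/n,3)
        p=p+R.apply(d/100); R=R*Rn.from_rotvec(w)
        rows.append([grip]+d.tolist()+w.tolist())
    return rows,(R,p)
def path(wps,grip,**k):
    src=None; out=[]
    for w in wps:
        g=w[5] if len(w)>5 else grip
        r,src=plan(w[:3],w[3],w[4],g,src=src,n=w[6] if len(w)>6 else None,**k); out+=r
    for i in range(0,len(out),5): print(str(out[i:i+5]).replace(' ',''))
    print(len(out),src[1].round(4))
E
python3 - <<'E'
from h import *
path([(.40,.33,.25,0.009,0),(.44,-.016,.22,.009,.4)],0)
E
```

```text
[[0,-0.28,-2.2,2.9,-0.03,-0.0,0.0],[0,-0.28,-2.28,2.83,-0.03,-0.0,0.0],[0,-0.28,-2.37,2.76,-0.03,-0.0,0.0],[0,-0.28,-2.45,2.69,-0.03,-0.0,0.0],[0,-0.28,-2.53,2.62,-0.03,-0.0,0.0]]
[[0,-0.28,-2.6,2.54,-0.03,-0.0,0.0],[0,-0.28,-2.68,2.46,-0.03,-0.0,0.0],[0,-0.28,-2.75,2.38,-0.03,-0.0,0.0],[0,-0.27,-2.82,2.29,-0.03,-0.0,0.0],[0,-0.28,-2.9,2.2,-0.03,-0.0,0.0]]
[[0,0.34,-3.85,0.4,0.0,-0.044,0.0],[0,0.36,-3.85,0.38,0.0,-0.044,0.0],[0,0.37,-3.85,0.37,0.0,-0.044,0.0],[0,0.39,-3.85,0.35,0.0,-0.044,0.0],[0,0.4,-3.85,0.33,0.0,-0.044,0.0]]
[[0,0.42,-3.85,0.31,0.0,-0.044,0.0],[0,0.43,-3.85,0.3,0.0,-0.044,0.0],[0,0.44,-3.84,0.28,0.0,-0.044,0.0],[0,0.45,-3.85,0.26,0.0,-0.044,0.0]]
19 [ 0.44  -0.016  0.22 ]
```

Call:
{"name": "apply_moves", "arguments": {
  "commands": [
    [0,-0.3,-2.2,2.9,-0.03,0,0],
    [0,-0.3,-2.3,2.8,-0.03,0,0],
    [0,-0.3,-2.4,2.8,-0.03,0,0],
    [0,-0.3,-2.4,2.7,-0.03,0,0],
    [0,-0.3,-2.5,2.6,-0.03,0,0]
  ]
}}

```text
time_s: 0.57
tool_pos: [0.2931, 0.4753, 0.2374]
tool_rot: [0.705, 0.048, 0.706, -0.048]
force: [1.4, 0.5, 0.1]
finger_gap: 0.0617
```

Call:
{"name": "apply_moves", "arguments": {
  "commands": [
    [0,-0.3,-2.6,2.5,-0.03,0,0],
    [0,-0.3,-2.7,2.5,-0.03,0,0],
    [0,-0.3,-2.8,2.4,-0.03,0,0],
    [0,-0.3,-2.8,2.3,-0.03,0,0],
    [0,-0.3,-2.9,2.2,-0.03,0,0]
  ]
}}

```text
time_s: 0.98
tool_pos: [0.401, 0.3283, 0.2527]
tool_rot: [0.707, -0.005, 0.707, 0.005]
force: [0.5, 0.5, -0.1]
finger_gap: 0.0285
```

Call:
{"name": "apply_moves", "arguments": {
  "commands": [
    [0,0.3,-3.8,0.4,0,-0.044,0],
    [0,0.4,-3.8,0.4,0,-0.044,0],
    [0,0.4,-3.8,0.4,0,-0.044,0],
    [0,0.4,-3.8,0.4,0,-0.044,0],
    [0,0.4,-3.8,0.3,0,-0.044,0]
  ]
}}

```text
time_s: 1.4
tool_pos: [0.4233, 0.1385, 0.2349]
tool_rot: [0.781, -0.004, 0.624, 0.005]
force: [0.7, -0.6, 0.5]
finger_gap: 0.0015
```

Call:
{"name": "apply_moves", "arguments": {
  "commands": [
    [0,0.4,-3.8,0.3,0,-0.044,0],
    [0,0.4,-3.8,0.3,0,-0.044,0],
    [0,0.4,-3.8,0.3,0,-0.044,0],
    [0,0.4,-3.9,0.3,0,-0.044,0]
  ]
}}

```text
time_s: 1.73
tool_pos: [0.433, 0.0532, 0.2291]
tool_rot: [0.811, -0.001, 0.585, 0.009]
force: [0.5, 0.9, -0.2]
finger_gap: 0.0003
```

```bash
python3 - <<'E'
from h import *
s=read_state(); print(s['joint_pos'].round(3),RT()[0].as_matrix().round(3),s['tool_pos'],s['time_s'])
path([(.44,-.016,.22,.009,.4),(.44,-.016,.2,.009,.8),(.44,-.0165,.12,.009,.8)],0)
E
```

```text
[-0.45  -0.379  0.121  2.182  0.157  1.032  1.194] [[ 0.315 -0.015  0.949]
 [ 0.013  1.     0.012]
 [-0.949  0.009  0.315]] [0.43299785 0.05316198 0.22911645] 1.7333
[[0,0.5,-3.47,0.15,0.001,-0.04,-0.005],[0,0.52,-3.46,0.13,0.001,-0.04,-0.005],[0,0.46,-0.0,-0.2,0.0,-0.1,-0.0],[0,0.44,-0.0,-0.24,0.0,-0.1,-0.0],[0,0.41,-0.0,-0.28,0.0,-0.1,-0.0]]
[[0,0.38,-0.0,-0.32,0.0,-0.1,-0.0],[0,1.86,-0.02,-1.91,0.0,0.0,-0.0],[0,1.86,-0.02,-1.92,0.0,0.0,-0.0],[0,1.85,-0.01,-1.91,0.0,0.0,-0.0]]
9 [ 0.44   -0.0165  0.12  ]
```

```bash
cat >> h.py <<'E'
import json
def log():
    s=read_state(); open('log.txt','a').write(json.dumps([s['joint_pos'].tolist(),s['tool_pos'].tolist(),s['tool_rot'].tolist()])+'\n')
    return s
E
python3 - <<'E'
from h import *
log(); 
open('log.txt','a').write(json.dumps([[-1.38223323,  0.33389195,  0.03986661,  1.46630342, -0.01340776,1.34328566, -0.05849467],[0.18436109, 0.62280522, 0.22165569],[ 0.69975234,  0.10081979,  0.69984681, -0.10196314]])+'\n')
path([(.43,-.0165,.16,.009,.2)],0)
E
```

```text
[[0,2.12,-2.34,-0.85,0.001,0.04,-0.003],[0,2.17,-2.34,-0.76,0.001,0.04,-0.003],[0,2.2,-2.32,-0.67,0.001,0.04,-0.003]]
3 [ 0.43   -0.0165  0.16  ]
```

Call:
{"name": "apply_moves", "arguments": {
  "commands": [
    [0,2.1,-2.3,-0.8,0,0.04,0],
    [0,2.2,-2.3,-0.8,0,0.04,0],
    [0,2.2,-2.3,-0.7,0,0.04,0]
  ]
}}

```text
time_s: 1.98
tool_pos: [0.43, -0.016, 0.1594]
tool_rot: [0.774, -0.001, 0.633, 0.008]
force: [0.5, 1.3, -0.6]
finger_gap: 0.0004
```

```bash
python3 - <<'E'
from h import *
s=log(); print(s['joint_pos'].round(3),s['tool_pos'],RT()[0].as_matrix()[:,0])
path([(.43,-.0165,.11,.009,.5)],0)
E
```

```text
[-0.426 -0.263  0.309  2.215  0.11   0.981  1.412] [ 0.42998584 -0.01604744  0.15935999] [ 0.19760257  0.01110182 -0.98021935]
[[0,1.61,-0.03,-0.33,0.001,-0.1,-0.003],[0,1.57,-0.02,-0.48,0.001,-0.1,-0.003],[0,1.52,-0.02,-0.64,0.001,-0.1,-0.003]]
3 [ 0.43   -0.0165  0.11  ]
```

Call:
{"name": "apply_moves", "arguments": {
  "commands": [
    [0,1.6,0,-0.3,0,-0.1,0],
    [0,1.6,0,-0.5,0,-0.1,0],
    [0,1.5,0,-0.6,0,-0.1,0],
    [0,0,0,0,0,0,0]
  ]
}}

```text
time_s: 2.32
tool_pos: [0.443, -0.0167, 0.1396]
tool_rot: [0.841, 0.003, 0.54, 0.007]
force: [0.0, 0.1, 2.3]
finger_gap: 0.0003
```

```bash
python3 - <<'E'
from h import *
s=log(); print(s['joint_pos'].round(3),s['tool_pos'],RT()[0].as_matrix()[:,0],s['force'])
path([(.455,-.0165,.085,.009,.7)],0)
E
```

```text
[-0.376 -0.381  0.246  2.396  0.201  0.697  1.323] [ 0.44300679 -0.01674458  0.13956066] [ 0.41564671  0.01532066 -0.9093971 ] [0.02187781 0.12315824 2.29992847]
[[0,1.82,-0.02,-0.39,-0.002,-0.09,-0.004],[0,1.78,-0.01,-0.56,-0.002,-0.09,-0.004],[0,1.72,-0.0,-0.71,-0.002,-0.09,-0.004]]
3 [ 0.455  -0.0165  0.085 ]
```

```bash
cat > kin.py <<'E'
from h import *
import itertools
def fk(P,q,sg):
    h,L1,L2,L3,e1,e2,e3,c1,c7=P
    ry=lambda a:Rn.from_euler('y',a); rz=lambda a:Rn.from_euler('z',a)
    R=rz(sg[0]*q[0]+c1); p=np.array([0,0,h]); R=R*ry(q[1]); p=p+R.apply([e1,0,L1]); R=R*rz(sg[1]*q[2])*ry(q[3]); p=p+R.apply([e2,0,L2]); R=R*rz(sg[2]*q[4])*ry(q[5]); p=p+R.apply([e3,0,L3]); 
    R=R*rz(sg[3]*q[6]+c7)
    return p,R
if __name__=='__main__':
  D=[json.loads(l) for l in open('log.txt')]
  for sg in itertools.product([1,-1],repeat=4):
   for c1 in (0,):
    for c7 in (0,1.57,3.14,-1.57):
     def f(P):
        o=[]
        for q,p,t in D:
            pp,R=fk(P,q,sg); Rt=Rn.from_quat([t[1],t[2],t[3],t[0]])
            # tool x = R z ; tool y = R y ; tool z = -R x
            M=R.as_matrix(); M=np.c_[M[:,2],M[:,1],-M[:,0]]
            o+=[(pp-p)*10,((M-Rt.as_matrix())).ravel()]
        return np.concatenate(o+[0.02*np.array(P)[4:7]])
     r=least_squares(f,[.36,.42,.4,.3,0,0,0,c1,c7])
     if r.cost<.05: print(sg,c7,r.cost,r.x.round(4))
E
python3 kin.py
```

```text
(-1, -1, -1, -1) 0 0.00864760549654325 [ 0.2476  0.5007  0.4976  0.416  -0.015  -0.0283 -0.0109 -0.0767  1.4972]
(-1, -1, -1, -1) 1.57 0.008647605496548598 [ 0.2476  0.5007  0.4976  0.416  -0.015  -0.0283 -0.0109 -0.0767  1.4972]
(-1, -1, -1, -1) 3.14 0.008647605496543179 [ 0.2476  0.5007  0.4976  0.416  -0.015  -0.0283 -0.0109 -0.0767  1.4972]
(-1, -1, -1, -1) -1.57 0.008647605496543061 [ 0.2476  0.5007  0.4976  0.416  -0.015  -0.0283 -0.0109 -0.0767  1.4972]
```

```bash
cat > kin.py <<'E'
from h import *
def fk(P,q):
    h,L1,L2,L3,e0,e1,e2,e3,y0,y1,y2,y3,c1,c7=P
    ry=lambda a:Rn.from_euler('y',a); rz=lambda a:Rn.from_euler('z',a)
    R=rz(-q[0]+c1); p=R.apply([e0,y0,h]); R=R*ry(q[1]); p=p+R.apply([e1,y1,L1]); R=R*rz(-q[2])*ry(q[3]); p=p+R.apply([e2,y2,L2]); R=R*rz(-q[4])*ry(q[5]); p=p+R.apply([e3,y3,L3]); 
    R=R*rz(-q[6]+c7)
    M=R.as_matrix(); return p,np.c_[M[:,2],M[:,1],-M[:,0]]
def calib():
  D=[json.loads(l) for l in open('log.txt')]
  def f(P):
    o=[]
    for q,p,t in D:
        pp,M=fk(P,q); Rt=Rn.from_quat([t[1],t[2],t[3],t[0]])
        o+=[(pp-p)*10,(M-Rt.as_matrix()).ravel()]
    return np.concatenate(o+[0.003*np.array(P)[4:12]])
  r=least_squares(f,[.25,.5,.5,.4,0,0,0,0,0,0,0,0,0,1.57]); return r.x,r.cost,f(r.x)
LO=np.array([-2.58,-.38,-1.3,.25,-1.5,.08,-2.65]);HI=np.array([2.58,2.09,1.39,2.4,4.64,2.09,2.65])
def ik(P,p,R,q0,ntry=6,m=.01):
    best=None; rng=np.random.default_rng(0)
    for k in range(ntry):
        g=q0 if k==0 else np.clip(q0+rng.normal(0,.4,7),LO+.03,HI-.03)
        f=lambda q:np.r_[(fk(P,q)[0]-p)*10,(fk(P,q)[1]-R).ravel()*2,.003*(q-q0)]
        r=least_squares(f,np.clip(g,LO+m+.001,HI-m-.001),bounds=(LO+m,HI-m))
        if best is None or r.cost<best[0]: best=(r.cost,r.x)
    q=best[1]; return q,np.linalg.norm(fk(P,q)[0]-p),np.linalg.norm(fk(P,q)[1]-R)
if __name__=='__main__':
  P,c,r=calib(); print(c,P.round(4)); print(r[:48].reshape(4,12)[:,:3].round(4))
E
python3 kin.py
```

```text
3.2865395013094074e-09 [ 2.5080e-01  4.8300e-01  5.0310e-01  3.7150e-01  0.0000e+00 -0.0000e+00
  0.0000e+00  0.0000e+00 -1.1000e-02 -1.1000e-02 -2.2100e-02 -4.0000e-04
  0.0000e+00  1.5708e+00]
[[-0. -0.  0.]
 [ 0. -0.  0.]
 [ 0.  0. -0.]
 [-0.  0.  0.]]
```

```bash
cat > t.py <<'E'
from kin import *
P,_,_=calib(); q0=np.array(read_state()['joint_pos'])
L=np.array([.473,.131])
for th in (.3,.4,.5,.6,.7,.8,1.0):
  d=np.array([np.sin(th),-np.cos(th)]); n=np.array([np.cos(th),np.sin(th)])
  X=L+.018*d-.016*n
  q,e,er=ik(P,np.array([X[0],-.0165,X[1]]),pose(.009,th).as_matrix(),q0); print('lip',th,X.round(3),round(e*1000,1),round(er,3),q.round(2))
for th in (0,-.15,-.3,-.45):
  for x in (.36,.38,.4,.42):
    q,e,er=ik(P,np.array([x,-.0165,.05]),pose(.009,th).as_matrix(),q0); print('pull',th,x,round(e*1000,1),round(er,3),q.round(2))
E
python3 t.py
```

```text
lip 0.3 [0.463 0.109] 0.0 0.0 [-0.4  -0.19  0.3   2.3   0.12  0.73  1.4 ]
lip 0.4 [0.465 0.108] 0.0 0.0 [-0.39 -0.25  0.27  2.37  0.18  0.62  1.34]
lip 0.5 [0.468 0.108] 1.5 0.01 [ 1.07 -0.37 -0.97  2.39 -0.67  0.55  2.15]
lip 0.6 [0.47  0.107] 14.4 0.094 [ 1.11 -0.37 -0.99  2.39 -0.75  0.52  2.22]
lip 0.7 [0.472 0.107] 27.2 0.177 [ 1.15 -0.37 -1.02  2.39 -0.85  0.49  2.32]
lip 0.8 [0.475 0.107] 40.1 0.26 [ 1.2  -0.37 -1.06  2.39 -0.97  0.47  2.44]
lip 1.0 [0.48  0.108] 64.5 0.426 [ 1.27 -0.37 -1.11  2.39 -1.18  0.43  2.64]
pull 0 0.36 0.0 0.0 [-0.39 -0.1   0.3   2.33  0.04  0.91  1.47]
pull 0 0.38 0.0 0.0 [-0.38 -0.05  0.3   2.29  0.02  0.9   1.49]
pull 0 0.4 0.0 0.0 [-0.36 -0.01  0.29  2.25  0.    0.9   1.51]
pull 0 0.42 0.0 0.0 [-0.34  0.04  0.28  2.2  -0.01  0.9   1.53]
pull -0.15 0.36 0.0 0.0 [-0.35  0.04  0.28  2.22 -0.02  1.04  1.53]
pull -0.15 0.38 0.0 0.0 [-0.33  0.08  0.27  2.17 -0.03  1.04  1.54]
pull -0.15 0.4 0.0 0.0 [-0.31  0.12  0.26  2.13 -0.04  1.05  1.56]
pull -0.15 0.42 0.0 0.0 [-0.29  0.16  0.25  2.08 -0.05  1.05  1.57]
pull -0.3 0.36 0.0 0.0 [-0.29  0.17  0.25  2.11 -0.05  1.17  1.57]
pull -0.3 0.38 0.0 0.0 [-0.28  0.2   0.24  2.06 -0.06  1.18  1.58]
pull -0.3 0.4 0.0 0.0 [-0.26  0.24  0.23  2.02 -0.07  1.19  1.58]
pull -0.3 0.42 0.0 0.0 [-0.25  0.28  0.22  1.97 -0.07  1.2   1.59]
pull -0.45 0.36 0.0 0.0 [-0.25  0.29  0.22  2.   -0.07  1.31  1.59]
pull -0.45 0.38 0.0 0.0 [-0.24  0.33  0.21  1.95 -0.08  1.32  1.59]
pull -0.45 0.4 0.0 0.0 [-0.22  0.36  0.2   1.9  -0.08  1.33  1.6 ]
pull -0.45 0.42 0.0 0.0 [-0.21  0.4   0.19  1.85 -0.08  1.35  1.6 ]
```

```bash
cat > t2.py <<'E'
from kin import *
P,_,_=calib(); q0=np.array(read_state()['joint_pos'])
for s in (1,-1):
 for al in (.8,1.0,1.2):
  for side in (1,-1):
   q=q0
   for ph in (0,.5,1.0,1.6):
    tx=np.array([0,-side*np.sin(al),-np.cos(al)]); ty=np.array([s,0,0.]); M=np.c_[tx,ty,np.cross(tx,ty)]
    p=np.array([.603-.13*np.cos(ph),-.016+side*.035,.115+.13*np.sin(ph)])
    q,e,er=ik(P,p,M,q,ntry=12); print(s,al,side,ph,round(e*1000,1),round(er,3),q.round(2))
E
python3 t2.py
```

```text
1 0.8 1 0 0.0 0.0 [-1.02  0.39  0.46  1.94  0.51  1.34 -0.79]
1 0.8 1 0.5 0.0 0.0 [-1.01  0.32  0.48  1.87  0.53  1.45 -0.71]
1 0.8 1 1.0 0.0 0.0 [-0.97  0.35  0.5   1.74  0.53  1.52 -0.61]
1 0.8 1 1.6 0.0 0.0 [-0.88  0.47  0.51  1.54  0.51  1.53 -0.49]
1 0.8 -1 0 0.0 0.0 [ 0.22  0.4   0.35  1.9  -0.78  1.46  0.92]
1 0.8 -1 0.5 0.0 0.0 [ 0.2   0.34  0.35  1.82 -0.77  1.54  0.81]
1 0.8 -1 1.0 0.0 0.0 [ 0.19  0.36  0.35  1.69 -0.78  1.61  0.72]
1 0.8 -1 1.6 0.0 0.0 [ 0.18  0.47  0.33  1.49 -0.83  1.66  0.63]
1 1.0 1 0 0.0 0.0 [-1.17  0.56  0.6   1.91  0.51  1.39 -0.81]
1 1.0 1 0.5 0.0 0.0 [-1.18  0.49  0.63  1.85  0.54  1.49 -0.74]
1 1.0 1 1.0 0.0 0.0 [-1.13  0.49  0.65  1.73  0.57  1.55 -0.64]
1 1.0 1 1.6 0.0 0.0 [-1.02  0.6   0.65  1.54  0.55  1.56 -0.52]
1 1.0 -1 0 0.0 0.0 [ 0.36  0.53  0.27  1.85 -0.87  1.59  1.01]
1 1.0 -1 0.5 0.0 0.0 [ 0.35  0.46  0.27  1.79 -0.86  1.66  0.91]
1 1.0 -1 1.0 0.0 0.0 [ 0.33  0.46  0.26  1.67 -0.89  1.72  0.8 ]
1 1.0 -1 1.6 0.0 0.0 [ 0.3   0.56  0.25  1.48 -0.94  1.75  0.69]
1 1.2 1 0 0.0 0.0 [-1.29  0.77  0.71  1.87  0.48  1.43 -0.8 ]
1 1.2 1 0.5 0.
[... 1331 characters left out ...]
 1.33  1.99 -0.06  1.13  2.64]
-1 1.0 -1 1.0 74.0 1.002 [-1.38 -0.37  1.38  1.87 -0.1   1.19  2.64]
-1 1.0 -1 1.6 80.0 0.996 [-1.41 -0.37  1.38  1.84 -0.09  1.1   2.64]
-1 1.2 1 0 0.0 0.0 [-0.82  0.63  0.11  1.85  0.73  1.64  2.09]
-1 1.2 1 0.5 0.0 0.0 [-0.82  0.55  0.13  1.81  0.76  1.71  2.19]
-1 1.2 1 1.0 0.0 0.0 [-0.79  0.54  0.16  1.7   0.8   1.76  2.3 ]
-1 1.2 1 1.6 0.0 0.0 [-0.74  0.62  0.19  1.52  0.85  1.77  2.42]
-1 1.2 -1 0 82.2 1.262 [-1.31 -0.37  1.36  2.12 -0.1   0.97  2.64]
-1 1.2 -1 0.5 83.3 1.208 [-1.3  -0.37  1.37  1.98 -0.19  1.14  2.64]
-1 1.2 -1 1.0 84.6 1.156 [-1.31 -0.37  1.38  1.89 -0.23  1.18  2.64]
-1 1.2 -1 1.6 90.1 1.144 [-1.34 -0.37  1.38  1.85 -0.22  1.08  2.64]
```

```bash
cat >> h.py <<'E'
def side(al):
    tx=np.array([0,-np.sin(al),-np.cos(al)]); ty=np.array([-1,0,0.]); return Rn.from_matrix(np.c_[tx,ty,np.cross(tx,ty)])
def plan2(pt,Rt,grip,n=None,vmax=4.0,wmax=.12,src=None):
    R,p=src or RT(); pt=np.array(pt,float)
    rv=(R.inv()*Rt).as_rotvec(); L=np.linalg.norm(pt-p)*100
    if n is None: n=int(max(1,np.ceil(L/vmax-.05),np.ceil(np.linalg.norm(rv)/wmax-.05)))
    rows=[]; p0=p; R0=R
    for i in range(n):
        tp=p0+(pt-p0)*(i+1)/n
        d=np.round(R.inv().apply(tp-p)*100,1)+0.; w=np.round((R.inv()*R0*Rn.from_rotvec(rv*(i+1)/n)).as_rotvec(),2)+0.
        p=p+R.apply(d/100); R=R*Rn.from_rotvec(w); rows.append([grip]+d.tolist()+w.tolist())
    return rows,(R,p)
def path2(wps,grip,show=True,**k):
    src=None; out=[]
    for w in wps:
        r,src=plan2(w[:3],w[3],w[4] if len(w)>4 and w[4] is not None else grip,src=src,n=w[5] if len(w)>5 else None,**k); out+=r
    for i in range(0,len(out),5): print(str([[round(float(v),2) for v in r] for r in out[i:i+5]]).replace('.0,',',').replace('.0]',']').replace(' ',''))
    print(len(out),src[1].round(4)); return out
E
cat > t3.py <<'E'
from kin import *
S=side(1.2)
W=[(.42,.10,.22,Rn.from_euler('z',.5)*pose(0,.1)),(.45,.14,.2,side(.7)),(.478,.12,.09,S),(.478,.018,.085,S)]
path2(W,0)
P,_,_=calib(); q=np.array(read_state()['joint_pos'])
for w in W:
    q,e,er=ik(P,np.array(w[:3]),w[3].as_matrix(),q); print(round(e*1000,1),round(er,3),q.round(2))
E
python3 t3.py
```

```text
[[0,-1.6,2.4,0.3,-0.1,0.07,0.02],[0,-1.6,2.3,0.3,-0.09,0.06,0.03],[0,-1.6,2.4,0.5,-0.1,0.07,0.02],[0,-1.5,2.3,0.7,-0.09,0.06,0.02],[0,-1.5,2.3,0.7,-0.1,0.06,0.03]]
[[0,0.2,0.2,0.4,-0.1,0.07,-0.03],[0,0.2,0.1,0.4,-0.09,0.06,-0.03],[0,0.2,0.2,0.5,-0.1,0.07,-0.03],[0,0.1,0,0.4,-0.09,0.06,-0.03],[0,0.1,0.1,0.5,-0.1,0.07,-0.03]]
[[0,0,0,0.5,-0.09,0.07,-0.03],[0,0.1,-0.1,0.5,-0.1,0.06,-0.03],[0,0,-0.1,0.5,-0.09,0.07,-0.03],[0,-0.1,-0.1,0.4,-0.1,0.06,-0.03],[0,0,-0.2,0.5,-0.09,0.07,-0.02]]
[[0,-0.1,-0.2,0.4,-0.1,0.07,-0.03],[0,1.9,-0.6,1.1,0,0.1,0],[0,1.8,-0.6,1.3,0,0.1,0],[0,1.7,-0.5,1.5,0,0.1,0],[0,1.5,-0.6,1.7,0,0.1,0]]
[[0,1.4,-0.6,1.7,0,0.1,0],[0,3.2,0,-1,0,0,0],[0,3.2,0,-1.1,0,0,0],[0,3.3,0,-1,0,0,0]]
24 [0.478  0.0178 0.0844]
0.0 0.0 [-0.55 -0.21  0.2   2.04  0.03  1.2   1.71]
0.0 0.0 [-0.81  0.29  0.04  1.75  0.47  1.62  2.27]
0.0 0.0 [-0.92  0.76  0.11  1.66  0.64  1.72  2.08]
0.0 0.0 [-0.84  0.69  0.15  1.84  0.72  1.59  2.08]
```

Call:
{"name": "apply_moves", "arguments": {
  "commands": [
    [0,-1.6,2.4,0.3,-0.1,0.07,0.02],
    [0,-1.6,2.3,0.3,-0.09,0.06,0.03],
    [0,-1.6,2.4,0.5,-0.1,0.07,0.02],
    [0,-1.5,2.3,0.7,-0.09,0.06,0.02],
    [0,-1.5,2.3,0.7,-0.1,0.06,0.03]
  ]
}}

```text
time_s: 2.73
tool_pos: [0.4157, 0.1053, 0.2189]
tool_rot: [0.714, -0.168, 0.651, 0.193]
force: [0.6, -0.7, -0.1]
finger_gap: 0.0006
```

Call:
{"name": "apply_moves", "arguments": {
  "commands": [
    [0,0.2,0.2,0.4,-0.1,0.07,-0.03],
    [0,0.2,0.1,0.4,-0.09,0.06,-0.03],
    [0,0.2,0.2,0.5,-0.1,0.07,-0.03],
    [0,0.1,0,0.4,-0.09,0.06,-0.03],
    [0,0.1,0.1,0.5,-0.1,0.07,-0.03]
  ]
}}

```text
time_s: 3.15
tool_pos: [0.4296, 0.1223, 0.2088]
tool_rot: [0.551, -0.409, 0.681, 0.256]
force: [0.6, 0.1, -0.4]
finger_gap: 0.0002
```

Call:
{"name": "apply_moves", "arguments": {
  "commands": [
    [0,0,0,0.5,-0.09,0.07,-0.03],
    [0,0.1,-0.1,0.5,-0.1,0.06,-0.03],
    [0,0,-0.1,0.5,-0.09,0.07,-0.03],
    [0,-0.1,-0.1,0.4,-0.1,0.06,-0.03],
    [0,0,-0.2,0.5,-0.09,0.07,-0.02]
  ]
}}

```text
time_s: 3.57
tool_pos: [0.4431, 0.1413, 0.1998]
tool_rot: [0.339, -0.608, 0.654, 0.298]
force: [0.4, 0.4, 0.5]
finger_gap: 0.0002
```

```bash
python3 - <<'E'
from h import *
s=log(); print(s['joint_pos'].round(3)); S=side(1.2)
path2([(.478,.12,.09,S),(.478,.018,.085,S)],0)
E
```

```text
[-0.825  0.262  0.091  1.76   0.41   1.596  2.227]
[[0,2,-0.7,1,-0.01,0.11,-0.01],[0,1.9,-0.7,1.2,-0.02,0.12,-0.01],[0,1.7,-0.6,1.5,-0.01,0.11,-0.01],[0,1.6,-0.7,1.6,-0.02,0.11,-0.01],[0,1.4,-0.7,1.7,-0.01,0.11,-0.01]]
[[0,3.2,0,-1.1,0,0,0],[0,3.2,0,-1.1,0,0,0],[0,3.2,-0.1,-1.1,0,0,0]]
8 [0.4785 0.0182 0.0855]
```

Call:
{"name": "apply_moves", "arguments": {
  "commands": [
    [0,2,-0.7,1,-0.01,0.11,-0.01],
    [0,1.9,-0.7,1.2,-0.02,0.12,-0.01],
    [0,1.7,-0.6,1.5,-0.01,0.11,-0.01],
    [0,1.6,-0.7,1.6,-0.02,0.11,-0.01],
    [0,1.4,-0.7,1.7,-0.01,0.11,-0.01]
  ]
}}

```text
time_s: 3.98
tool_pos: [0.4784, 0.1201, 0.089]
tool_rot: [0.132, -0.693, 0.697, 0.131]
force: [0.4, 1.3, -0.1]
finger_gap: 0.0003
```

```bash
python3 - <<'E'
from h import *
S=side(1.2)
save('side','s1'); save('top','t1'); crop('s1',200,130,250,200,3,'c1a')
path2([(.478,.018,.085,S)],0)
E
```

```text
[[0,3,-0.2,-1.3,0,0,0],[0,3,-0.1,-1.3,0.01,-0.01,-0.01],[0,3.1,-0.1,-1.4,0,0,0]]
3 [0.4776 0.0176 0.085 ]
```

View pics/c1a.png

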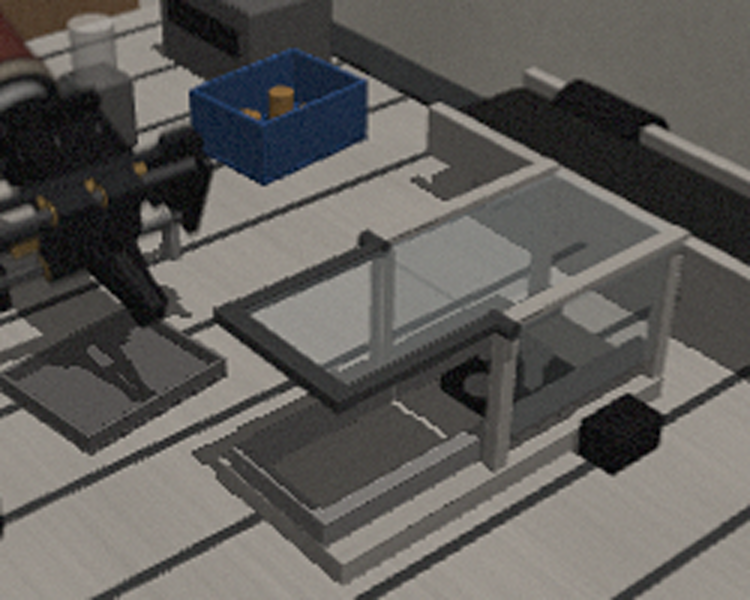

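View pics/t1.png

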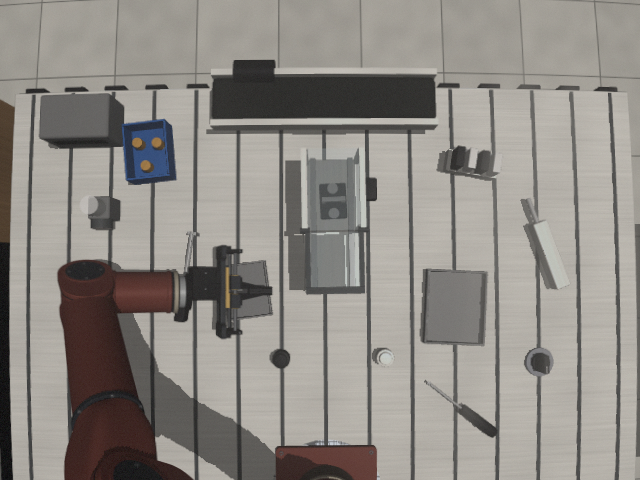

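Call:
{"name": "apply_moves", "arguments": {
  "commands": [
    [0,3,-0.2,-1.3,0,0,0],
    [0,3,-0.1,-1.3,0,0,0],
    [0,3.1,-0.1,-1.4,0,0,0],
    [0,0,0,0,0,0,0]
  ]
}}

```text
time_s: 4.42
tool_pos: [0.481, 0.013, 0.0976]
tool_rot: [0.137, -0.688, 0.7, 0.13]
force: [-0.3, -0.3, -0.7]
finger_gap: 0.0004
```

```bash
python3 - <<'E'
from h import *
S=RT()[0]
save('side','s2'); crop('s2',200,130,250,200,3,'c2a'); print(read_state()['force'])
h=.013; C=lambda f:(.603-.125*np.cos(f)-(.005+h)*np.sin(f),.018,.126+.125*np.sin(f)-(.005+h)*np.cos(f))
W=[(.478,.018,.105,S,None,2)]+[C(f)+(S,None,1) for f in list(np.arange(.04,1.5,.12))+list(np.arange(1.5,1.8,.06))]
path2(W,0)
E
```

```text
[0.29183694 0.95657135 0.17664525]
[[0,-0.2,0.2,-0.3,0,0,0],[0,-0.3,0.1,-0.4,0,0,0],[0,-0.2,0.1,-0.7,0,0,0],[0,-0.6,0,-1.4,0,0,0],[0,-0.6,-0.1,-1.4,0,0,0]]
[[0,-0.5,-0.3,-1.4,0,0,0],[0,-0.6,-0.5,-1.3,0,0,0],[0,-0.5,-0.6,-1.3,0,0,0],[0,-0.5,-0.8,-1.2,0,0,0],[0,-0.4,-1,-1.1,0,0,0]]
[[0,-0.4,-1.1,-0.9,0,0,0],[0,-0.4,-1.2,-0.9,0,0,0],[0,-0.3,-1.3,-0.7,0,0,0],[0,-0.3,-1.4,-0.5,0,0,0],[0,-0.1,-1.4,-0.4,0,0,0]]
[[0,-0.1,-0.3,-0.1,0,0,0],[0,0,-0.7,-0.1,0,0,0],[0,-0.1,-0.8,-0.1,0,0,0],[0,0,-0.7,0,0,0,0],[0,0,-0.8,0,0,0,0]]
[[0,0,-0.7,0.1,0,0,0]]
21 [0.6134 0.0182 0.2515]
```

View pics/c2a.png

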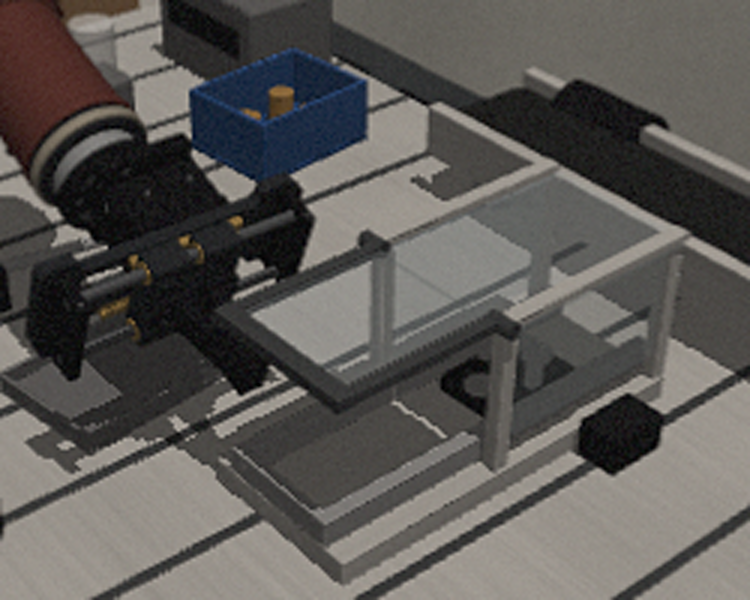

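Call:
{"name": "apply_moves", "arguments": {
  "commands": [
    [0,-0.2,0.2,-0.3,0,0,0],
    [0,-0.3,0.1,-0.4,0,0,0],
    [0,-0.2,0.1,-0.7,0,0,0],
    [0,-0.6,0,-1.4,0,0,0],
    [0,-0.6,-0.1,-1.4,0,0,0]
  ]
}}

```text
time_s: 4.88
tool_pos: [0.4787, 0.0227, 0.1405]
tool_rot: [0.135, -0.692, 0.697, 0.132]
force: [2.0, 0.7, -2.4]
finger_gap: 0.0001
```

```bash
python3 - <<'E'
from h import *
save('side','s3'); crop('s3',200,130,250,200,3,'c3a'); print(read_state()['force'])
E
```

```text
[0.90975576 0.95772049 1.15072844]
```

View pics/c3a.png

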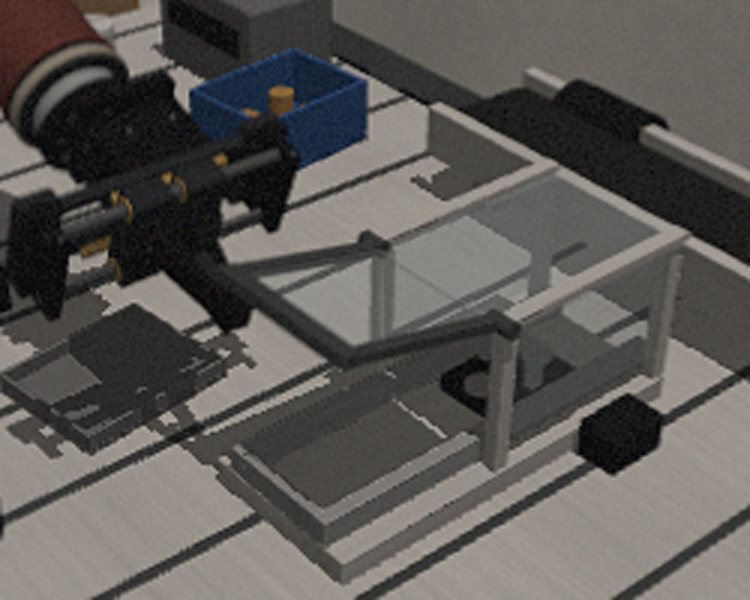

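```bash
python3 - <<'E'
from h import *
S=RT()[0]; print(RT()[1])
h=.013; C=lambda f:(.603-.125*np.cos(f)-(.005+h)*np.sin(f),.016,.126+.125*np.sin(f)-(.005+h)*np.cos(f))
W=[C(f)+(S,None,1) for f in list(np.arange(.4,1.5,.12))+list(np.arange(1.5,1.85,.07))]
path2(W,0)
E
```

```text
[0.47979432 0.02291256 0.14322138]
[[0,0.1,-0.1,-1.6,0,0,0],[0,-0.5,-0.5,-1.4,0,0,0],[0,-0.6,-0.6,-1.2,0,0,0],[0,-0.4,-0.9,-1.2,0,0,0],[0,-0.5,-0.9,-1.1,0,0,0]]
[[0,-0.4,-1.1,-1,0,0,0],[0,-0.3,-1.2,-0.8,0,0,0],[0,-0.3,-1.3,-0.7,0,0,0],[0,-0.3,-1.4,-0.6,0,0,0],[0,-0.1,-1.5,-0.4,0,0,0]]
[[0,-0.1,-0.2,0,0,0,0],[0,0,-0.9,-0.2,0,0,0],[0,-0.1,-0.9,-0.1,0,0,0],[0,0,-0.8,0,0,0,0],[0,0,-0.9,0,0,0,0]]
[[0,0,-0.9,0.1,0,0,0]]
16 [0.6202 0.0163 0.2516]
```

Call:
{"name": "apply_moves", "arguments": {
  "commands": [
    [0,0.1,-0.1,-1.6,0,0,0],
    [0,-0.5,-0.5,-1.4,0,0,0],
    [0,-0.6,-0.6,-1.2,0,0,0],
    [0,-0.4,-0.9,-1.2,0,0,0],
    [0,-0.5,-0.9,-1.1,0,0,0]
  ]
}}

```text
time_s: 5.35
tool_pos: [0.5091, 0.015, 0.2085]
tool_rot: [0.135, -0.691, 0.698, 0.132]
force: [0.4, 0.2, -1.2]
finger_gap: 0.0005
```

Call:
{"name": "apply_moves", "arguments": {
  "commands": [
    [0,-0.4,-1.1,-1,0,0,0],
    [0,-0.3,-1.2,-0.8,0,0,0],
    [0,-0.3,-1.3,-0.7,0,0,0],
    [0,-0.3,-1.4,-0.6,0,0,0],
    [0,-0.1,-1.5,-0.4,0,0,0]
  ]
}}

```text
time_s: 5.77
tool_pos: [0.5743, 0.0145, 0.2466]
tool_rot: [0.135, -0.691, 0.698, 0.131]
force: [-0.4, 0.9, -1.0]
finger_gap: 0.0003
```

```bash
python3 - <<'E'
from h import *
save('side','s4'); crop('s4',200,80,250,200,3,'c4a'); s=log();print(s['force'],s['tool_pos'],s['joint_pos'].round(2))
E
```

```text
[-0.74337193 -1.50152407  1.17560828] [0.57654082 0.01356468 0.24731217] [-0.79  0.57  0.23  1.59  0.81  1.76  2.4 ]
```

View pics/c4a.png

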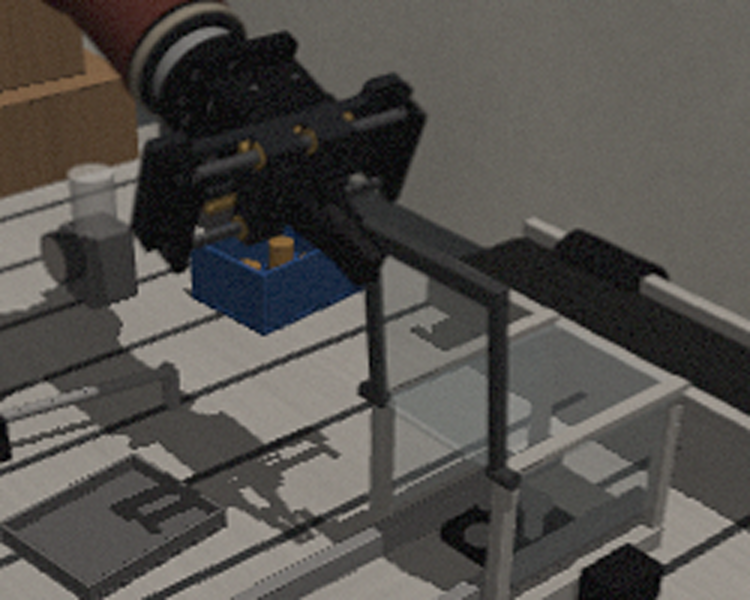

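Call:
{"name": "apply_moves", "arguments": {
  "commands": [
    [0,0,-0.8,-0.1,0,0,0],
    [0,0,-0.8,0,0,0,0],
    [0,0,-0.8,0,0,0,0],
    [0,0,-0.8,0,0,0,0],
    [0,0,-0.8,0,0,0,0]
  ]
}}

```text
time_s: 6.23
tool_pos: [0.614, 0.0135, 0.2456]
tool_rot: [0.134, -0.691, 0.698, 0.132]
force: [0.0, 0.0, -0.3]
finger_gap: 0.0004
```

```bash
python3 - <<'E'
from h import *
save('side','s5'); crop('s5',200,80,250,200,3,'c5a'); s=log();print(s['force'],s['tool_pos'],s['joint_pos'].round(2))
E
```

```text
[-0.72705228 -1.12675463  0.94566971] [0.61507557 0.0131123  0.24569094] [-0.76  0.63  0.24  1.5   0.82  1.75  2.45]
```

View pics/c5a.png

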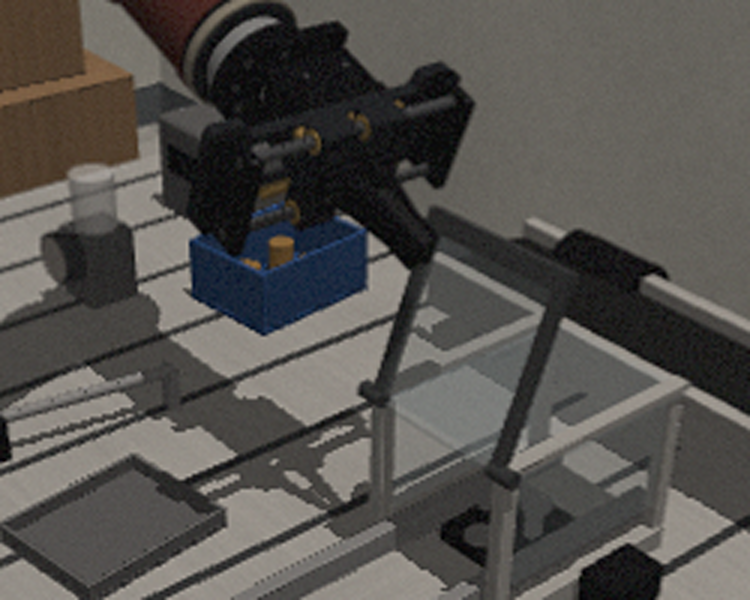

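```bash
python3 - <<'E'
from kin import *
S=RT()[0]; H=pose(-.117,0)
W=[(.57,.03,.255,S,0),(.433,.32,.19,H,5.0)]
path2(W,0)
P,c,_=calib(); print(c);q=np.array(read_state()['joint_pos'])
for w in W:
    q,e,er=ik(P,np.array(w[:3]),w[3].as_matrix(),q); print(round(e*1000,1),round(er,3),q.round(2))
E
```

```text
[[0,-0.9,2.3,-0.1,0,0,0],[0,-1,2.2,-0.2,0,0,0],[5,-1.4,0.8,1,0.09,-0.05,0.06],[5,-1.4,1,0.9,0.08,-0.05,0.06],[5,-1.2,1.2,1,0.09,-0.06,0.06]]
[[5,-1.1,1.3,0.9,0.08,-0.05,0.05],[5,-1,1.4,0.9,0.09,-0.05,0.06],[5,-0.8,1.5,0.7,0.08,-0.05,0.06],[5,-0.7,1.7,0.7,0.09,-0.05,0.06],[5,-0.6,1.7,0.5,0.08,-0.06,0.06]]
[[5,-0.5,1.9,0.5,0.09,-0.05,0.05],[5,-0.3,1.8,0.3,0.08,-0.05,0.06],[5,-0.2,1.9,0.1,0.09,-0.05,0.06],[5,-0.1,2,0,0.09,-0.06,0.06],[5,0,1.9,-0.2,0.08,-0.05,0.06]]
[[5,0.1,1.9,-0.3,0.09,-0.05,0.06],[5,0.2,1.8,-0.5,0.08,-0.05,0.05],[5,0.3,1.8,-0.7,0.09,-0.05,0.06],[5,0.3,1.7,-0.9,0.08,-0.06,0.06]]
19 [0.4326 0.3201 0.1904]
3.287388257379763e-09
0.0 0.0 [-0.81  0.57  0.22  1.58  0.8   1.79  2.4 ]
0.0 0.0 [-0.91  0.13  0.2   1.79 -0.03  1.23  0.76]
```

Call:
{"name": "apply_moves", "arguments": {
  "commands": [
    [0,-0.9,2.3,-0.1,0,0,0],
    [0,-1,2.2,-0.2,0,0,0],
    [0,-1.4,0.8,1,0.09,-0.05,0.06],
    [0,-1.4,1,0.9,0.08,-0.05,0.06],
    [0,-1.2,1.2,1,0.09,-0.06,0.06]
  ]
}}

```text
time_s: 6.7
tool_pos: [0.5434, 0.0834, 0.2434]
tool_rot: [0.266, -0.589, 0.755, 0.106]
force: [-0.3, -0.4, -0.3]
finger_gap: 0.0003
```

Call:
{"name": "apply_moves", "arguments": {
  "commands": [
    [5,-1.1,1.3,0.9,0.08,-0.05,0.05],
    [5,-1,1.4,0.9,0.09,-0.05,0.06],
    [5,-0.8,1.5,0.7,0.08,-0.05,0.06],
    [5,-0.7,1.7,0.7,0.09,-0.05,0.06],
    [5,-0.6,1.7,0.5,0.08,-0.06,0.06]
  ]
}}

```text
time_s: 7.12
tool_pos: [0.5039, 0.1676, 0.2243]
tool_rot: [0.46, -0.388, 0.796, 0.058]
force: [-0.8, -0.2, -0.2]
finger_gap: 0.026
```

Call:
{"name": "apply_moves", "arguments": {
  "commands": [
    [5,-0.5,1.9,0.5,0.09,-0.05,0.05],
    [5,-0.3,1.8,0.3,0.08,-0.05,0.06],
    [5,-0.2,1.9,0.1,0.09,-0.05,0.06],
    [5,-0.1,2,0,0.09,-0.06,0.06],
    [5,0,1.9,-0.2,0.08,-0.05,0.06]
  ]
}}

```text
time_s: 7.53
tool_pos: [0.4635, 0.2531, 0.2058]
tool_rot: [0.619, -0.153, 0.771, 0.003]
force: [0.6, -0.4, 0.1]
finger_gap: 0.0489
```

Call:
{"name": "apply_moves", "arguments": {
  "commands": [
    [5,0.1,1.9,-0.3,0.09,-0.05,0.06],
    [5,0.2,1.8,-0.5,0.08,-0.05,0.05],
    [5,0.3,1.8,-0.7,0.09,-0.05,0.06],
    [5,0.3,1.7,-0.9,0.08,-0.06,0.06],
    [5,0,0,0,0,0,0]
  ]
}}

```text
time_s: 7.95
tool_pos: [0.4276, 0.3223, 0.1904]
tool_rot: [0.708, 0.042, 0.704, -0.039]
force: [-0.0, 0.7, 0.1]
finger_gap: 0.0498
```

```bash
python3 - <<'E'
from h import *
w=save('wrist','w1'); s=log();print(s['force'],s['tool_pos'],s['joint_pos'].round(2))
hk=np.load('est.npz')['hk']; I=w['color'].copy()
for b in HOOK: draw(I,w,hk,b,1,(0,0))
cv2.imwrite('pics/w1o.png',I)
save('side','s6'); save('top','t6')
E
```

```text
[-0.34679306 -0.46138032  0.07453231] [0.42883748 0.32108816 0.19087784] [-0.98  0.12  0.28  1.8  -0.03  1.23  0.76]
```

View pics/w1o.png

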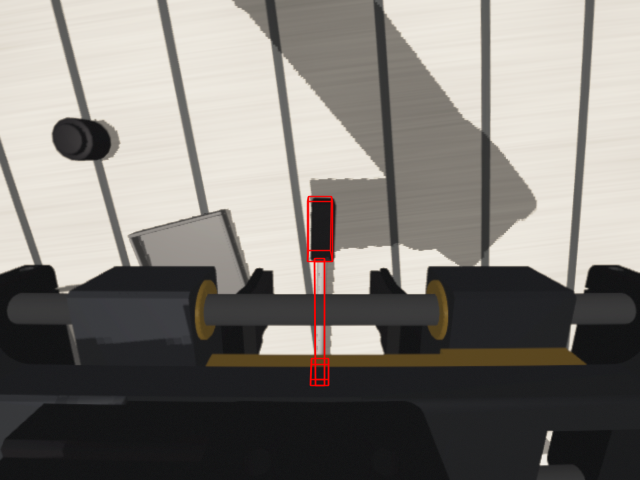

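View pics/s6.png

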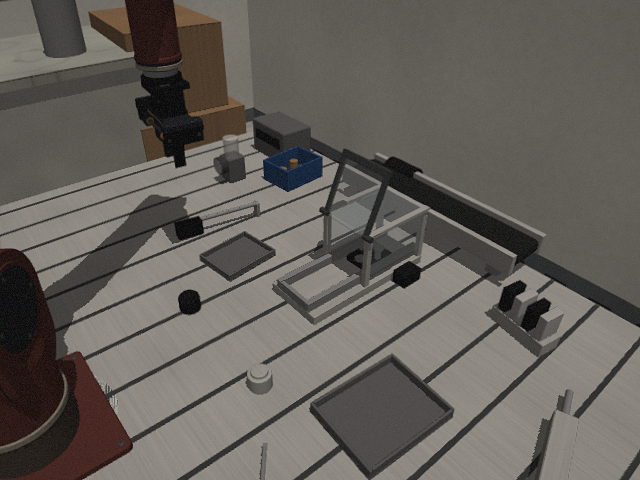

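```bash
python3 - <<'E'
from h import *
H=pose(-.117,0)
path2([(.434,.321,.03,H),(.434,.321,.007,H,None,2)],5)
E
```

```text
[[5,4,0,0.1,0,0,0],[5,4.1,0.1,0,0,0,0],[5,4,0,0.1,0,0,0],[5,4,0,0,0.01,0,0],[5,1.2,0,0,0,0,0]]
[[5,1.1,0,0,0,0,0]]
6 [0.4339 0.3207 0.0071]
```

Call:
{"name": "apply_moves", "arguments": {
  "commands": [
    [5,4,0,0.1,0,0,0],
    [5,4,0.1,0,0,0,0],
    [5,4,0,0.1,0,0,0],
    [5,3,0,0,0.01,0,0],
    [5,1.2,0,0,0,0,0]
  ]
}}

```text
time_s: 8.52
tool_pos: [0.4327, 0.3186, 0.0243]
tool_rot: [0.706, 0.042, 0.706, -0.046]
force: [-0.9, -1.2, 1.0]
finger_gap: 0.0499
```

Call:
{"name": "apply_moves", "arguments": {
  "commands": [
    [5,1.0,0,0,0,0,0],
    [5,0,0,0,0,0,0]
  ]
}}

```text
time_s: 8.68
tool_pos: [0.434, 0.3205, 0.0176]
tool_rot: [0.707, 0.043, 0.705, -0.044]
force: [0.1, -0.4, -0.8]
finger_gap: 0.0499
```

```bash
python3 - <<'E'
from h import *
s=read_state();print(s['force'],s['tool_pos'],RT()[0].as_matrix().round(3).tolist())
path2([(.434,.321,.007,pose(-.117,0))],5)
E
```

```text
[ 0.08658758 -0.3719668  -0.78501717] [0.43400288 0.32053596 0.01764085] [[0.003, 0.123, 0.992], [-0.002, 0.992, -0.123], [-1.0, -0.002, 0.003]]
[[5,1.1,0,0,-0.01,0,0]]
1 [0.434  0.3205 0.0066]
```

Call:
{"name": "apply_moves", "arguments": {
  "commands": [
    [5,1.0,0,0,0,0,0],
    [1.5,0,0,0,0,0,0],
    [1.5,0,0,0,0,0,0],
    [1.5,0,0,0,0,0,0],
    [1.5,0,0,0,0,0,0]
  ]
}}

```text
time_s: 9.1
tool_pos: [0.4342, 0.3217, 0.0096]
tool_rot: [0.707, 0.044, 0.704, -0.043]
force: [0.5, 0.0, 0.2]
finger_gap: 0.0309
```

Call:
{"name": "apply_moves", "arguments": {
  "commands": [
    [1.5,0,0,0,0,0,0],
    [1.5,0,0,0,0,0,0],
    [1.5,0,0,0,0,0,0]
  ]
}}

```text
time_s: 9.35
tool_pos: [0.4341, 0.3218, 0.0095]
tool_rot: [0.707, 0.044, 0.704, -0.043]
force: [-1.9, 1.3, 6.5]
finger_gap: 0.0239
```

```bash
python3 - <<'E'
from kin import *
A=pose(.012,0)
W=[(.42,.30,.12,pose(-.1,0)),(.385,.12,.14,A),(.385,-.018,.10,A)]
path2(W,1.5)
P,c,_=calib(); q=np.array(read_state()['joint_pos'])
for w in W+[(.521,-.0175,.09,A),(.36,-.018,.055,A)]:
    q,e,er=ik(P,np.array(w[:3]),w[3].as_matrix(),q); print(round(e*1000,1),round(er,3),q.round(2))
E
```

```text
[[1.5,-3.7,-0.8,-0.4,-0.01,0,0],[1.5,-3.7,-0.7,-0.3,-0.01,0,0],[1.5,-3.7,-0.8,-0.4,0,0,0],[1.5,-0.4,-3.7,-0.3,-0.02,0,0],[1.5,-0.4,-3.6,-0.4,-0.03,0,0]]
[[1.5,-0.4,-3.6,-0.5,-0.02,0,0],[1.5,-0.4,-3.7,-0.6,-0.02,0,0],[1.5,-0.4,-3.6,-0.6,-0.03,0,0],[1.5,1,-3.4,-0.1,0,0,0],[1.5,1,-3.5,0,0,0,0]]
[[1.5,1,-3.4,-0.1,0,0,0],[1.5,1,-3.5,-0.1,0,0,0]]
12 [ 0.3849 -0.0183  0.0999]
0.0 0.0 [-0.96  0.14  0.27  1.93 -0.04  1.08  0.8 ]
0.0 0.0 [-0.83 -0.14  0.39  2.15  0.06  1.13  1.11]
0.0 0.0 [-0.7  -0.16  0.6   2.24  0.11  1.04  1.42]
0.0 0.0 [-0.57  0.2   0.57  1.96 -0.13  1.02  1.65]
0.0 0.0 [-0.55 -0.13  0.46  2.33  0.07  0.93  1.45]
```

Lift straight first, gently, then swing.

Call:
{"name": "apply_moves", "arguments": {
  "commands": [
    [1.5,-1.5,0,0,0,0,0],
    [1.5,-3,0,0,0,0,0],
    [1.5,-3.5,-0.7,-0.4,-0.01,0,0],
    [1.5,-3,-2,-0.4,-0.01,0,0],
    [1.5,-0.4,-3.5,-0.4,-0.02,0,0]
  ]
}}

```text
time_s: 9.77
tool_pos: [0.4163, 0.2647, 0.1276]
tool_rot: [0.71, 0.03, 0.703, -0.026]
force: [1.1, -0.3, -1.0]
finger_gap: 0.024
```

Call:
{"name": "apply_moves", "arguments": {
  "commands": [
    [1.5,-0.4,-3.6,-0.4,-0.03,0,0],
    [1.5,-0.4,-3.6,-0.5,-0.02,0,0],
    [1.5,-0.4,-3.6,-0.6,-0.02,0,0],
    [1.5,-0.4,-3.6,-0.6,-0.03,0,0],
    [1.5,0,0,0,0,0,0]
  ]
}}

```text
time_s: 10.18
tool_pos: [0.3856, 0.1119, 0.1386]
tool_rot: [0.708, -0.004, 0.706, 0.004]
force: [0.2, -0.5, -1.8]
finger_gap: 0.0234
```

```bash
python3 - <<'E'
from kin import *
s=log();print(s['force'],s['torque'],s['finger_gap'],s['tool_pos'],s['joint_pos'].round(2))
save('side','s7'); save('top','t7')
path2([(.385,-.018,.10,pose(.012,0))],1.5)
E
```

```text
[ 0.23054989 -0.53613617 -1.80615942] [0.05396261 0.08775807 0.01271938] 0.023365548679765338 [0.38560642 0.11187608 0.13859492] [-0.83 -0.15  0.4   2.15  0.07  1.12  1.13]
[[1.5,1,-3.4,-0.1,0,0,0],[1.5,0.9,-3.3,-0.1,0,0,0],[1.5,1,-3.4,-0.1,0,0,0],[1.5,1,-3.4,-0.1,0,0,0]]
4 [ 0.3846 -0.018   0.0996]
```

View pics/s7.png

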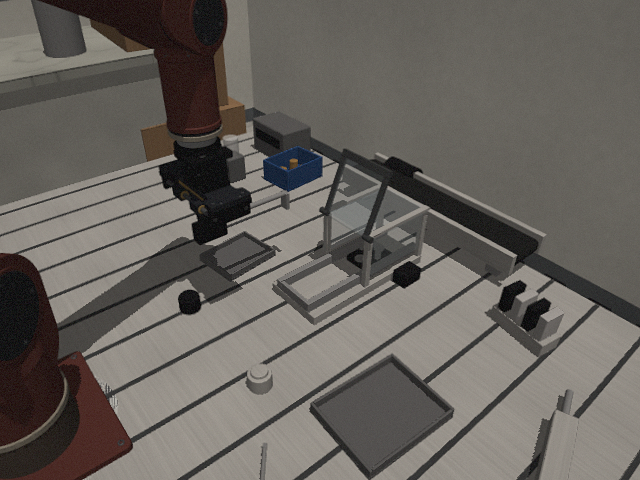

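View pics/t7.png

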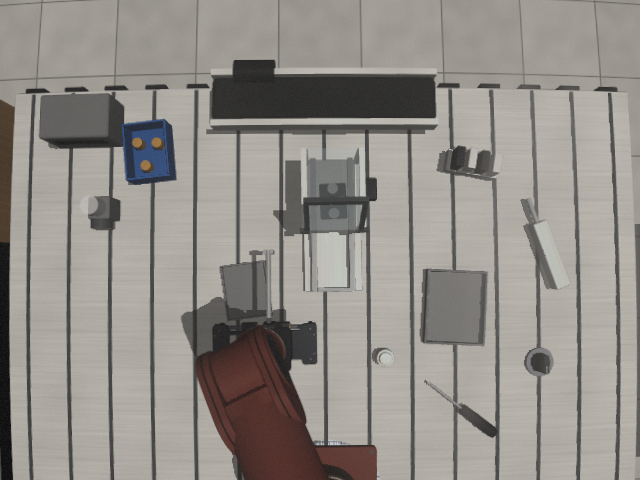

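```bash
cat > ov.py <<'E'
from h import *
import sys
def hookp():
    R,p=RT(); M=R.as_matrix(); yaw=np.arctan2(M[1,2],M[0,2]); return (p[0]-.001*np.cos(yaw),p[1],yaw), p[2]-.0095
def over(src,out,x,y,w,h,k):
    im=load(src); I=cv2.resize(im['color'][y:y+h,x:x+w],None,fx=k,fy=k,interpolation=cv2.INTER_CUBIC)
    p,z=hookp()
    for b in HOOK: draw(I,im,p,b,k,(x,y),(0,0,255),z)
    cv2.imwrite('pics/'+out+'.png',I)
E
python3 - <<'E'
from ov import *
over('s7','o7a',170,170,130,90,6); over('t7','o7b',220,240,110,130,4)
E
```

```text
(no output)
```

View pics/o7a.png

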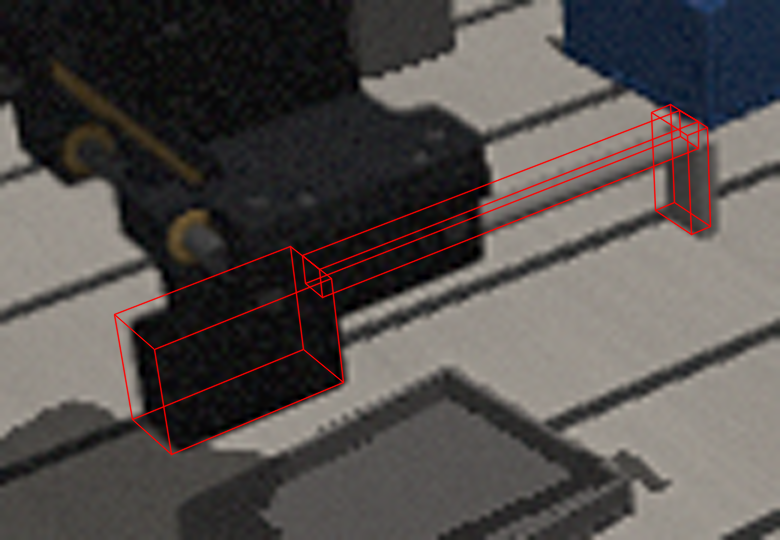

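View pics/o7b.png

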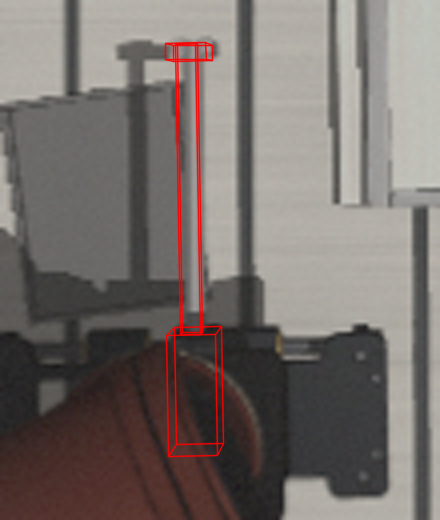

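Call:
{"name": "apply_moves", "arguments": {
  "commands": [
    [1.5,1,-3.4,-0.1,0,0,0],
    [1.5,0.9,-3.3,-0.1,0,0,0],
    [1.5,1,-3.4,-0.1,0,0,0],
    [1.5,1,-3.3,-0.1,0,0,0],
    [1.5,0,0,0,0,0,0]
  ]
}}

```text
time_s: 10.7
tool_pos: [0.3839, -0.0205, 0.098]
tool_rot: [0.708, -0.005, 0.707, 0.003]
force: [0.1, -0.8, -2.3]
finger_gap: 0.0239
```

```bash
python3 - <<'E'
from ov import *
s=log();print(s['force'],s['tool_pos'],RT()[0].as_matrix().round(3).tolist(),s['joint_pos'].round(3))
save('side','s8'); save('top','t8')
over('s8','o8a',200,170,200,150,4); over('t8','o8b',270,140,120,150,4)
A=pose(.012,0)
path2([(.39,-.018,.0885,A),(.45,-.018,.0885,A),(.521,-.0178,.0885,A)],1.5,vmax=2.5)
E
```

```text
[ 0.14629781 -0.78405531 -2.26038416] [ 0.38392518 -0.02051017  0.09795091] [[0.001, -0.012, 1.0], [-0.002, 1.0, 0.012], [-1.0, -0.002, 0.001]] [-0.696 -0.164  0.594  2.243  0.109  1.036  1.419]
[[1.5,1.1,-0.2,0.5,0,0,0],[1.5,0,0,2,0,0,0],[1.5,0,-0.1,2,0,0,0],[1.5,0,0,2,0,0,0],[1.5,0,0,2.4,0,0,0]]
[[1.5,0,0,2.3,0,0,0],[1.5,0,-0.1,2.4,0,0,0]]
7 [ 0.5212 -0.0182  0.0887]
```

View pics/o8a.png

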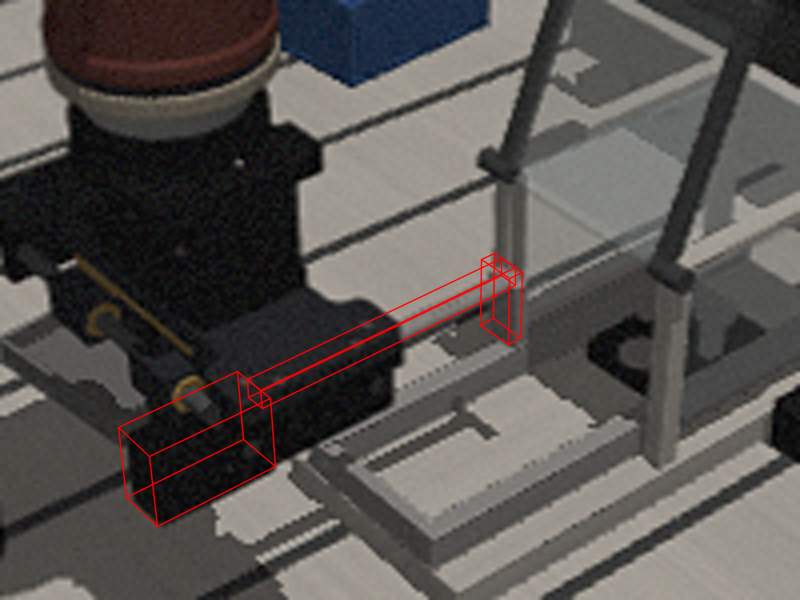

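View pics/o8b.png

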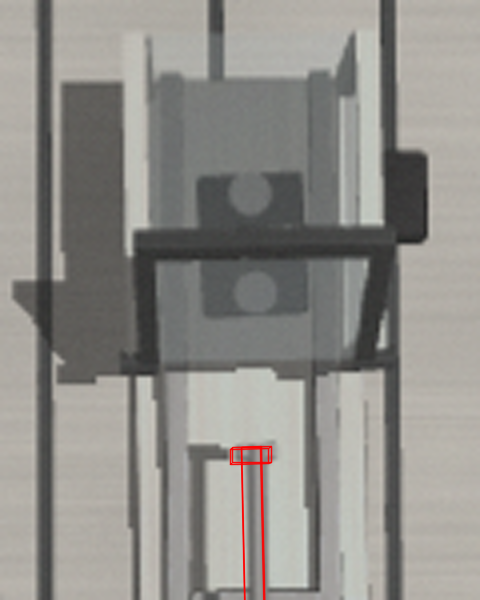

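Call:
{"name": "apply_moves", "arguments": {
  "commands": [
    [1.5,1.0,0.2,0.5,0,0,0],
    [1.5,0,0,2,0,0,0],
    [1.5,0,0,2,0,0,0],
    [1.5,0,0,2,0,0,0],
    [1.5,0,0,0,0,0,0]
  ]
}}

```text
time_s: 11.22
tool_pos: [0.4541, -0.0107, 0.0903]
tool_rot: [0.709, -0.008, 0.705, 0.006]
force: [0.5, -0.4, -0.9]
finger_gap: 0.0238
```

```bash
python3 - <<'E'
from ov import *
s=log();print(s['force'],s['tool_pos'],RT()[0].as_matrix().round(3).tolist())
save('side','s9'); 
over('s9','o9a',220,150,200,150,4)
A=pose(.012,0)
path2([(.521,-.0175,.0885,A)],1.5,vmax=2.5)
E
```

```text
[ 0.53388166 -0.35122923 -0.92735633] [ 0.45409922 -0.01065268  0.09031549] [[0.007, -0.02, 1.0], [-0.002, 1.0, 0.02], [-1.0, -0.002, 0.007]]
[[1.5,0.1,-0.3,2.3,0,0,0],[1.5,0,-0.2,2.3,0,0,0],[1.5,0.1,-0.3,2.3,0.01,0,0]]
3 [ 0.5212 -0.0179  0.0882]
```

View pics/o9a.png

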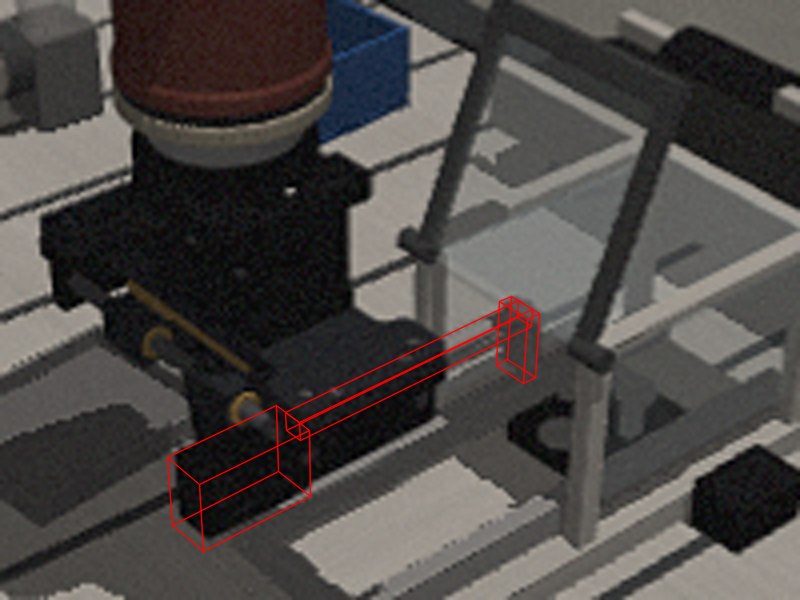

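Call:
{"name": "apply_moves", "arguments": {
  "commands": [
    [1.5,0,-0.3,1,0,0,0],
    [1.5,0,-0.3,2,0,0,0],
    [1.5,0,0,0,0,0,0]
  ]
}}

```text
time_s: 11.52
tool_pos: [0.4827, -0.0171, 0.0903]
tool_rot: [0.709, -0.007, 0.705, 0.006]
force: [-0.1, 0.6, -1.5]
finger_gap: 0.0242
```

```bash
python3 - <<'E'
from ov import *
s=log();print(s['force'],s['tool_pos'],RT()[0].as_matrix().round(3).tolist())
save('side','s10'); save('top','t10')
over('s10','o10a',250,150,150,110,5);over('t10','o10b',290,140,90,140,5)
A=pose(.012,0)
path2([(.521,-.0175,.0885,A)],1.5,vmax=2.5)
E
```

```text
[-0.05106596  0.59612323 -1.52264823] [ 0.48270808 -0.01707579  0.0902667 ] [[0.006, -0.019, 1.0], [-0.001, 1.0, 0.019], [-1.0, -0.001, 0.006]]
[[1.5,0.1,0,2.1,0,0,0],[1.5,0,-0.1,2,0.01,0,0]]
2 [ 0.521  -0.0179  0.0888]
```

View pics/o10a.png

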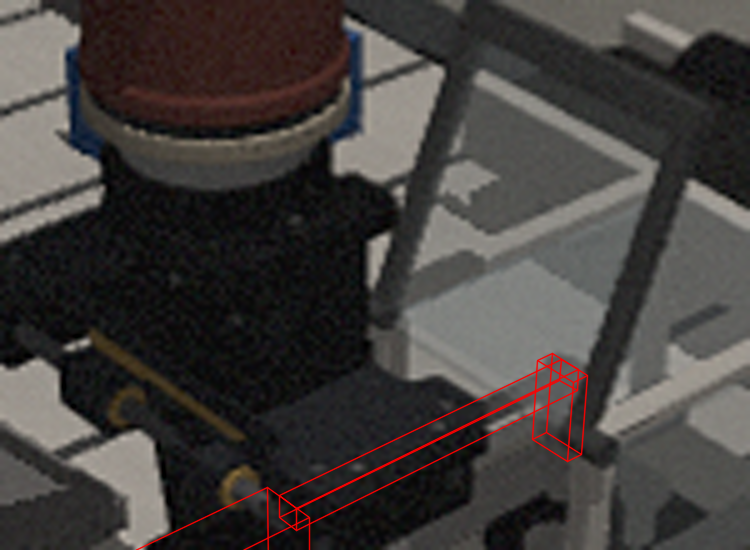

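View pics/o10b.png

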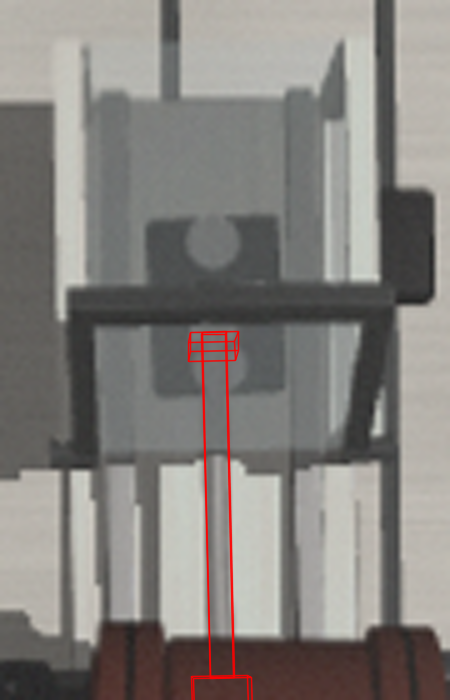

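Call:
{"name": "apply_moves", "arguments": {
  "commands": [
    [1.5,0,0,2,0,0,0],
    [1.5,0,0,1.9,0,0,0],
    [1.5,0,0,0,0,0,0],
    [1.5,0,0,0,0,0,0]
  ]
}}

```text
time_s: 11.95
tool_pos: [0.5187, -0.0172, 0.0898]
tool_rot: [0.708, -0.006, 0.706, 0.006]
force: [-0.7, -1.4, -1.5]
finger_gap: 0.0238
```

```bash
python3 - <<'E'
from ov import *
s=log();print(s['force'],s['tool_pos'],RT()[0].as_matrix().round(3).tolist())
save('side','s11'); save('top','t11')
crop('s11',290,150,150,110,5,'o11a');over('t11','o11b',290,140,90,140,5)
E
```

```text
[-0.73008394 -1.35681174 -1.51624397] [ 0.51867384 -0.01723781  0.08984965] [[0.003, -0.017, 1.0], [-0.001, 1.0, 0.017], [-1.0, -0.001, 0.003]]
```

View pics/o11a.png

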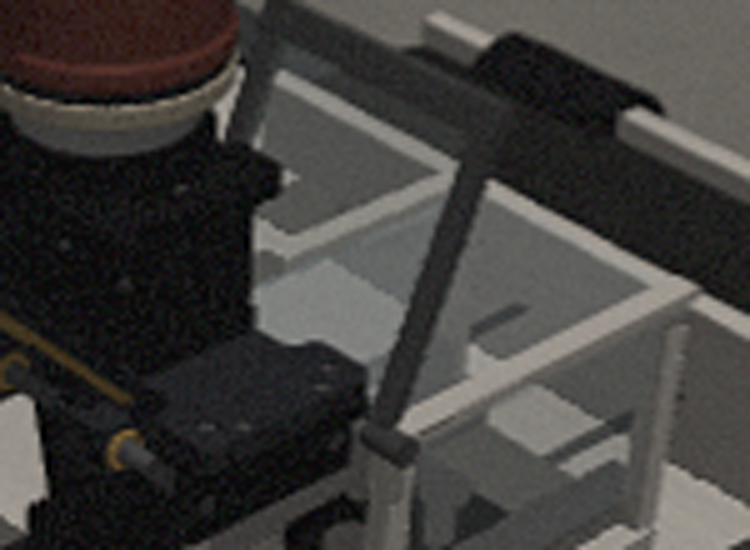

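View pics/o11b.png

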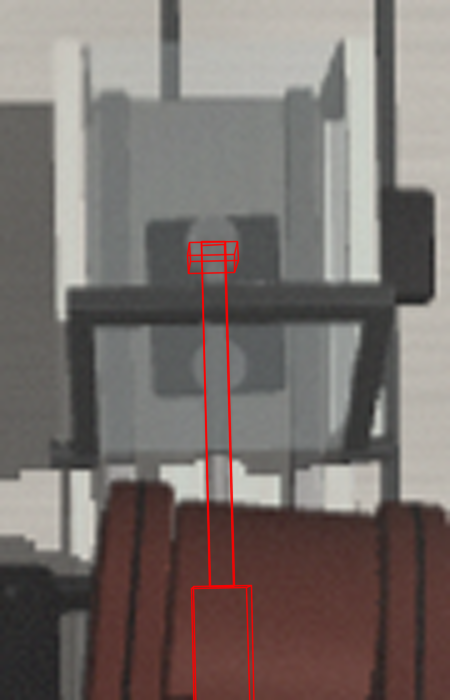

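Call:
{"name": "apply_moves", "arguments": {
  "commands": [
    [1.5,0,0,0.4,0,0,0],
    [1.5,0.5,0,0,0,0,0],
    [1.5,0.5,0,0,0,0,0],
    [1.5,0.5,0,0,0,0,0],
    [1.5,0.5,0,0,0,0,0]
  ]
}}

```text
time_s: 12.47
tool_pos: [0.523, -0.0177, 0.0694]
tool_rot: [0.708, -0.006, 0.706, 0.006]
force: [0.3, 1.0, -1.2]
finger_gap: 0.0237
```

Call:
{"name": "apply_moves", "arguments": {
  "commands": [
    [1.5,0.5,0,0,0,0,0],
    [1.5,0.5,0,0,0,0,0],
    [1.5,0.3,0,0,0,0,0],
    [1.5,0,0,0,0,0,0]
  ]
}}

```text
time_s: 12.8
tool_pos: [0.5229, -0.0178, 0.0563]
tool_rot: [0.708, -0.006, 0.706, 0.005]
force: [-0.0, 0.6, -1.9]
finger_gap: 0.0238
```

```bash
python3 - <<'E'
from ov import *
s=log();print(s['force'],s['torque'],s['tool_pos'],RT()[0].as_matrix().round(3).tolist())
save('side','s12'); save('top','t12')
over('s12','o12a',290,170,150,110,5);crop('t12',290,140,90,110,5,'o12b')
E
```

```text
[-0.00513175  0.61708336 -1.8873825 ] [0.03257669 0.09635691 0.00174217] [ 0.52293024 -0.01784294  0.05630261] [[0.003, -0.016, 1.0], [-0.001, 1.0, 0.016], [-1.0, -0.001, 0.003]]
```

View pics/o12a.png

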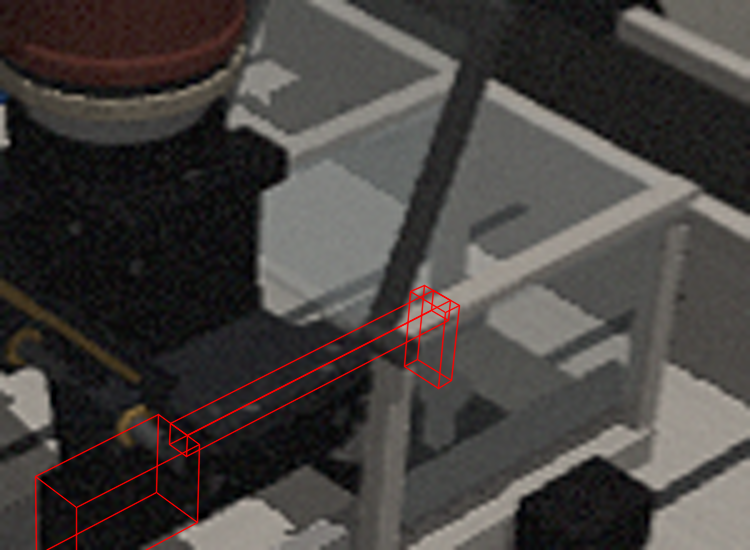

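View pics/o12b.png

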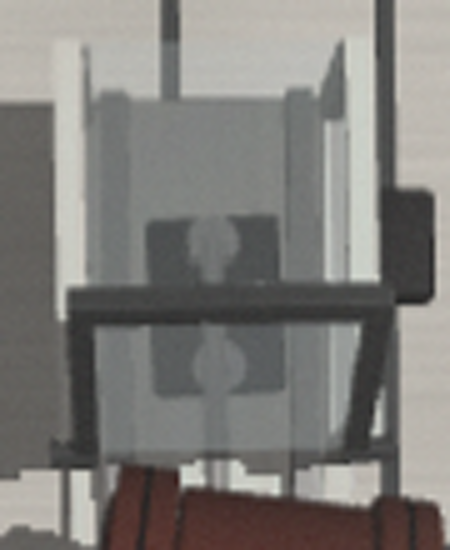

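Call:
{"name": "apply_moves", "arguments": {
  "commands": [
    [1.5,0,0,-0.6,0,0,0],
    [1.5,0,0,-1,0,0,0],
    [1.5,0,0,-1,0,0,0],
    [1.5,0,0,-1,0,0,0],
    [1.5,0,0,-1,0,0,0]
  ]
}}

```text
time_s: 13.32
tool_pos: [0.4765, -0.0185, 0.0572]
tool_rot: [0.709, -0.006, 0.705, 0.006]
force: [1.6, 0.6, -1.2]
finger_gap: 0.0235
```

```bash
python3 - <<'E'
from ov import *
s=log();print(s['force'],s['torque'],s['tool_pos'],RT()[0].as_matrix().round(3).tolist())
save('side','s13'); save('top','t13')
crop('s13',290,170,150,110,5,'o13a');crop('t13',290,140,90,110,5,'o13b')
E
```

```text
[ 1.55675259  0.59501462 -1.19599838] [ 0.00582868 -0.37132615 -0.03940237] [ 0.47648268 -0.01849353  0.05716672] [[0.005, -0.016, 1.0], [0.0, 1.0, 0.016], [-1.0, 0.0, 0.005]]
```

View pics/o13b.png

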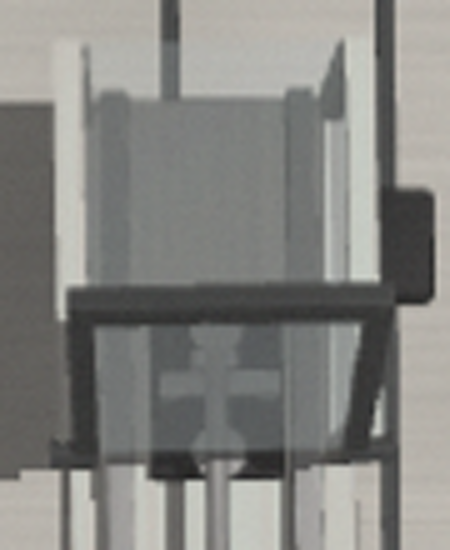

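Carrier follows (its front edge is now at the mouth, bar at (220,383) in the crop). Continue pulling.

Call:
{"name": "apply_moves", "arguments": {
  "commands": [
    [1.5,0,0,-1.2,0,0,0],
    [1.5,0,0,-1.2,0,0,0],
    [1.5,0,0,-1.2,0,0,0],
    [1.5,0,0,-1.2,0,0,0],
    [1.5,0,0,-1.2,0,0,0]
  ]
}}

```text
time_s: 13.83
tool_pos: [0.4176, -0.0194, 0.057]
tool_rot: [0.709, -0.006, 0.705, 0.006]
force: [2.2, 0.5, -1.0]
finger_gap: 0.0238
```

```bash
python3 - <<'E'
from ov import *
s=log();print(s['force'],s['torque'],s['tool_pos'],RT()[0].as_matrix().round(3).tolist(),s['joint_pos'].round(2))
save('side','s14'); save('top','t14')
crop('s14',230,190,180,140,4,'o14a');crop('t14',290,160,90,150,4,'o14b')
E
```

```text
[ 2.18096624  0.46669722 -1.02083574] [ 0.02041353 -0.47085353  0.01845535] [ 0.41756089 -0.01936164  0.05702718] [[0.005, -0.016, 1.0], [-0.0, 1.0, 0.016], [-1.0, -0.0, 0.005]] [-0.71  0.    0.67  2.22 -0.    0.91  1.54]
```

View pics/o14b.png

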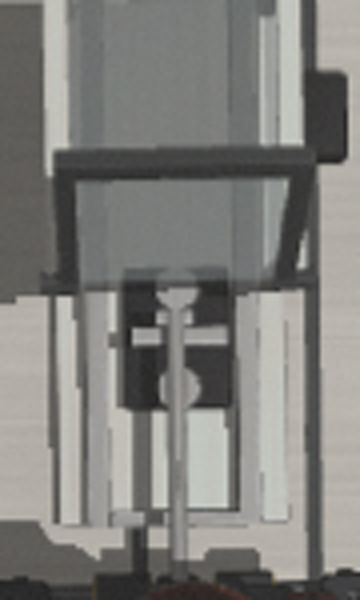

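View pics/o14a.png

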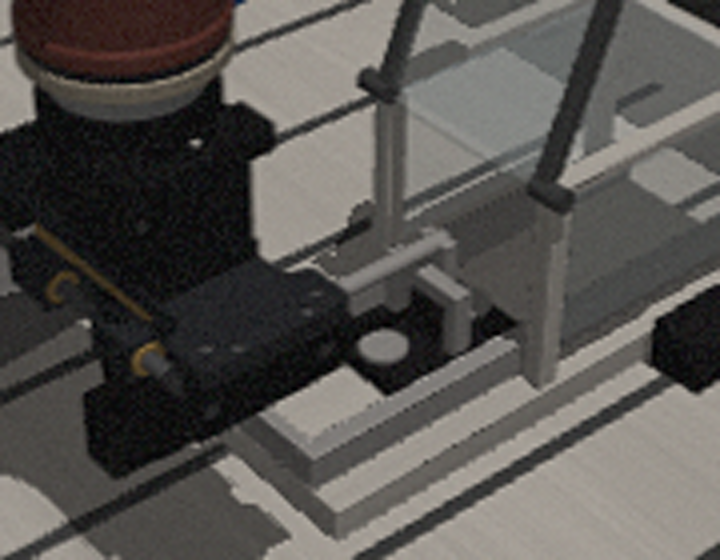

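Call:
{"name": "apply_moves", "arguments": {
  "commands": [
    [1.5,0,0,-1,0,0,0],
    [1.5,0,0,-1,0,0,0],
    [1.5,0,0,-1,0,0,0],
    [1.5,0,0,-1,0,0,0],
    [1.5,0,0,-0.8,0,0,0]
  ]
}}

```text
time_s: 14.35
tool_pos: [0.37, -0.0202, 0.0569]
tool_rot: [0.709, -0.006, 0.705, 0.006]
force: [2.6, 0.0, -1.3]
finger_gap: 0.0237
```

```bash
python3 - <<'E'
from ov import *
s=log();print(s['force'],s['torque'],s['tool_pos'],s['joint_pos'].round(2))
save('side','s15'); save('top','t15')
crop('s15',230,190,180,140,4,'o15a');crop('t15',290,160,90,150,4,'o15b')
E
```

```text
[ 2.64697733  0.04180405 -1.25350967] [ 0.06609074 -0.47908544 -0.02044846] [ 0.36998602 -0.0201849   0.05687745] [-0.71 -0.13  0.63  2.32  0.1   0.93  1.44]
```

View pics/o15b.png

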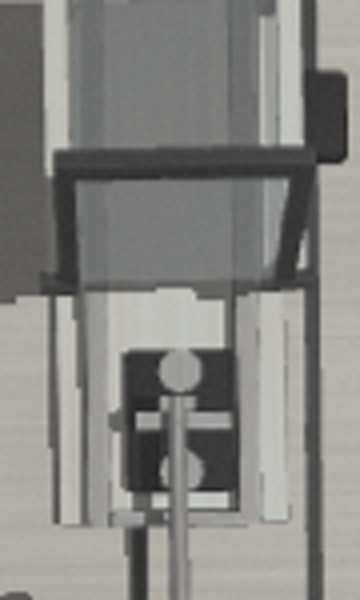

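View pics/o15a.png

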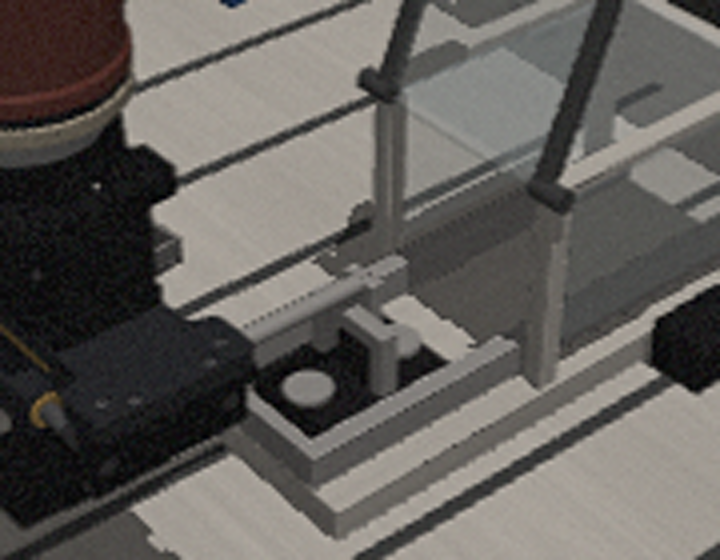

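```bash
python3 - <<'E'
from kin import *
R,p=RT(); A=pose(.016,0)
H=pose(-.117,0)
W=[(p[0]+.006,p[1],p[2],A,None,1),(p[0]+.006,p[1],.13,A,None,3),(.39,.12,.13,A),(.434,.321,.06,H),(.434,.321,.0115,H,None,3)]
path2(W,1.5)
P,c,_=calib(); q=np.array(read_state()['joint_pos'])
for w in W:
    q,e,er=ik(P,np.array(w[:3]),w[3].as_matrix(),q); print(round(e*1000,1),round(er,3),q.round(2))
E
```

```text
[[1.5,0,0,0.6,0,0,0],[1.5,-2.5,0,0,0,0,0],[1.5,-2.4,0,0,0,0,0],[1.5,-2.5,0,0,0,0,0],[1.5,0,3.5,0.4,0,0,0]]
[[1.5,0,3.5,0.5,0,0,0],[1.5,0,3.5,0.4,0,0,0],[1.5,0.1,3.5,0.5,0,0,0],[1.5,1.2,3.3,0.8,0.02,0,0],[1.5,1.1,3.4,0.7,0.02,0,0]]
[[1.5,1.2,3.3,0.6,0.03,0,0],[1.5,1.2,3.4,0.6,0.02,0,0],[1.5,1.1,3.4,0.5,0.02,0,0],[1.5,1.2,3.4,0.4,0.02,0,0],[1.5,1.6,0,0,0,0,0]]
[[1.5,1.6,0,0,0,0,0],[1.5,1.6,0,0,0,0,0]]
17 [0.4344 0.3209 0.0119]
0.0 0.0 [-0.72 -0.11  0.63  2.31  0.08  0.93  1.45]
0.0 0.0 [-0.7  -0.24  0.57  2.22  0.14  1.13  1.38]
0.0 0.0 [-0.84 -0.12  0.41  2.15  0.05  1.1   1.13]
0.0 0.0 [-0.99  0.26  0.31  1.93 -0.1   0.96  0.82]
0.0 0.0 [-0.97  0.33  0.29  1.96 -0.12  0.86  0.84]
```

Call:
{"name": "apply_moves", "arguments": {
  "commands": [
    [1.5,0,0,0.6,0,0,0],
    [1.5,-2,0,0,0,0,0],
    [1.5,-2.5,0,0,0,0,0],
    [1.5,-2.8,0,0,0,0,0],
    [1.5,0,0,0,0,0,0]
  ]
}}

```text
time_s: 14.87
tool_pos: [0.3787, -0.0197, 0.1339]
tool_rot: [0.711, -0.005, 0.704, 0.006]
force: [1.6, 0.7, -1.8]
finger_gap: 0.0235
```

Call:
{"name": "apply_moves", "arguments": {
  "commands": [
    [1.5,0,3.5,0.4,0,0,0],
    [1.5,0,3.5,0.5,0,0,0],
    [1.5,0,3.5,0.4,0,0,0],
    [1.5,0.1,3.5,0.5,0,0,0],
    [1.5,1.2,3.3,0.8,0.02,0,0]
  ]
}}

```text
time_s: 15.28
tool_pos: [0.3997, 0.1564, 0.1173]
tool_rot: [0.709, 0.002, 0.705, -0.0]
force: [1.5, 0.1, -1.2]
finger_gap: 0.0237
```

Call:
{"name": "apply_moves", "arguments": {
  "commands": [
    [1.5,1.1,3.4,0.7,0.02,0,0],
    [1.5,1.2,3.3,0.6,0.03,0,0],
    [1.5,1.2,3.4,0.6,0.02,0,0],
    [1.5,1.1,3.4,0.5,0.02,0,0],
    [1.5,1.2,3.4,0.4,0.02,0,0]
  ]
}}

```text
time_s: 15.7
tool_pos: [0.4357, 0.3229, 0.0568]
tool_rot: [0.707, 0.04, 0.705, -0.04]
force: [0.8, 0.5, -1.3]
finger_gap: 0.0237
```

Call:
{"name": "apply_moves", "arguments": {
  "commands": [
    [1.5,0,0,0,0,0,0],
    [1.5,0,0,0,0,0,0]
  ]
}}

```text
time_s: 15.87
tool_pos: [0.4346, 0.3225, 0.0562]
tool_rot: [0.707, 0.038, 0.705, -0.04]
force: [0.3, -0.9, -1.9]
finger_gap: 0.024
```

```bash
python3 - <<'E'
from ov import *
s=log();print(s['force'],s['tool_pos'],RT()[0].as_matrix().round(3).tolist())
save('side','s16'); save('top','t16'); over('s16','o16',140,160,140,100,5)
H=pose(-.11,0)
path2([(.434,.321,.03,H),(.434,.321,.0115,H,None,3)],1.5)
E
```

```text
[ 0.31238891 -0.88503325 -1.93692017] [0.43460141 0.32250688 0.05619953] [[0.002, 0.11, 0.994], [-0.003, 0.994, -0.11], [-1.0, -0.002, 0.002]]
[[1.5,2.8,0.1,-0.1,0,0,0],[1.5,0.6,0,0,0,0,0],[1.5,0.6,0,0,0,0,0],[1.5,0.6,0,-0.1,0,0,0]]
4 [0.4336 0.3213 0.0117]
```

View pics/s16.png

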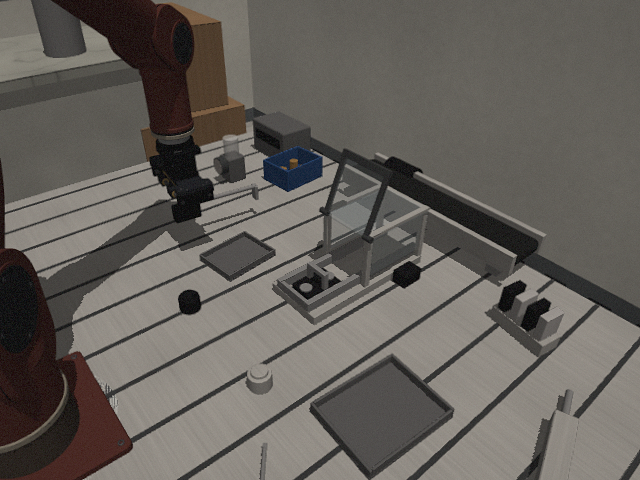

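View pics/o16.png

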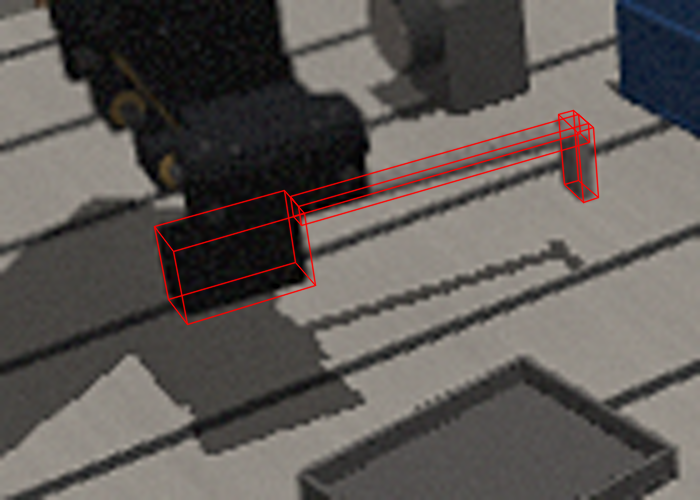

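Call:
{"name": "apply_moves", "arguments": {
  "commands": [
    [1.5,2,0.1,0,0,0,0],
    [1.5,1.2,0,0,0,0,0],
    [1.5,0.6,0,0,0,0,0],
    [1.5,0.5,0,0,0,0,0],
    [1.5,0,0,0,0,0,0]
  ]
}}

```text
time_s: 16.38
tool_pos: [0.435, 0.3209, 0.015]
tool_rot: [0.707, 0.04, 0.705, -0.041]
force: [0.3, 0.7, -1.7]
finger_gap: 0.0235
```

Call:
{"name": "apply_moves", "arguments": {
  "commands": [
    [1.5,0,0,0,0,0,0]
  ]
}}

```text
time_s: 16.47
tool_pos: [0.4355, 0.3215, 0.016]
tool_rot: [0.707, 0.04, 0.705, -0.04]
force: [-0.1, -0.6, -0.9]
finger_gap: 0.0239
```

Call:
{"name": "apply_moves", "arguments": {
  "commands": [
    [1.5,0.3,0,0,0,0,0],
    [1.5,0.2,0,0,0,0,0],
    [1.5,0,0,0,0,0,0]
  ]
}}

```text
time_s: 16.72
tool_pos: [0.4353, 0.3217, 0.0107]
tool_rot: [0.707, 0.04, 0.705, -0.04]
force: [0.0, -0.3, -1.9]
finger_gap: 0.0237
```

Call:
{"name": "apply_moves", "arguments": {
  "commands": [
    [1.5,0.1,0,0,0,0,0],
    [1.5,0.1,0,0,0,0,0],
    [1.5,0,0,0,0,0,0]
  ]
}}

```text
time_s: 16.97
tool_pos: [0.4355, 0.3218, 0.0095]
tool_rot: [0.707, 0.04, 0.705, -0.04]
force: [-3.6, -2.1, 6.6]
finger_gap: 0.024
```

Call:
{"name": "apply_moves", "arguments": {
  "commands": [
    [6,0,0,0,0,0,0],
    [6,0,0,0,0,0,0],
    [6,0,0,0,0,0,0],
    [6,0,0,0,0,0,0],
    [6,-1,0,0,0,0,0]
  ]
}}

```text
time_s: 17.38
tool_pos: [0.4343, 0.3209, 0.0174]
tool_rot: [0.707, 0.039, 0.705, -0.041]
force: [-0.7, 1.3, -1.1]
finger_gap: 0.0492
```

Call:
{"name": "apply_moves", "arguments": {
  "commands": [
    [7.6,-2.5,0,0,0,0,0],
    [7.6,-4,0,0,0,0,0],
    [7.6,-4,0,0,0,0,0],
    [7.6,-4,0,0,0,0,0],
    [7.6,-2,0,0,0,0,0]
  ]
}}

```text
time_s: 17.8
tool_pos: [0.4361, 0.3225, 0.1896]
tool_rot: [0.709, 0.042, 0.703, -0.039]
force: [-0.1, 0.2, 0.1]
finger_gap: 0.0743
```

```bash
python3 - <<'E'
from ov import *
s=log();print(s['force'],s['tool_pos'])
save('side','s17'); save('top','t17'); crop('t17',290,200,90,110,6,'o17b');crop('s17',150,180,250,150,3,'o17a');crop('s17',270,240,90,80,8,'o17c')
E
```

```text
[-0.06226528  0.15364111  0.13175701] [0.43609893 0.32254949 0.18964037]
```

View pics/o17a.png

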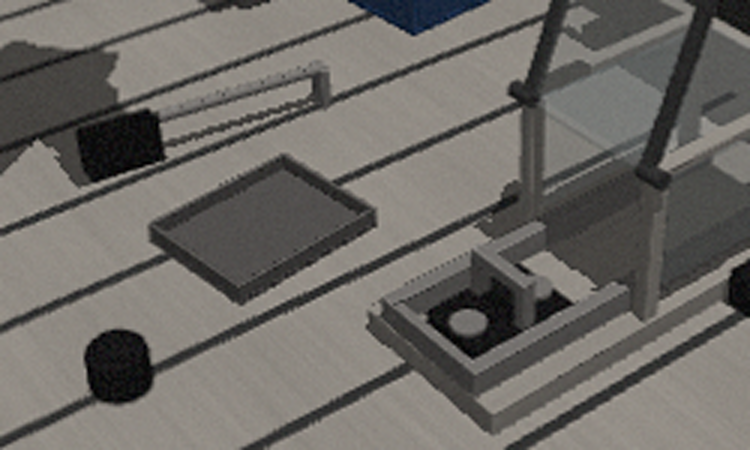

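View pics/o17b.png

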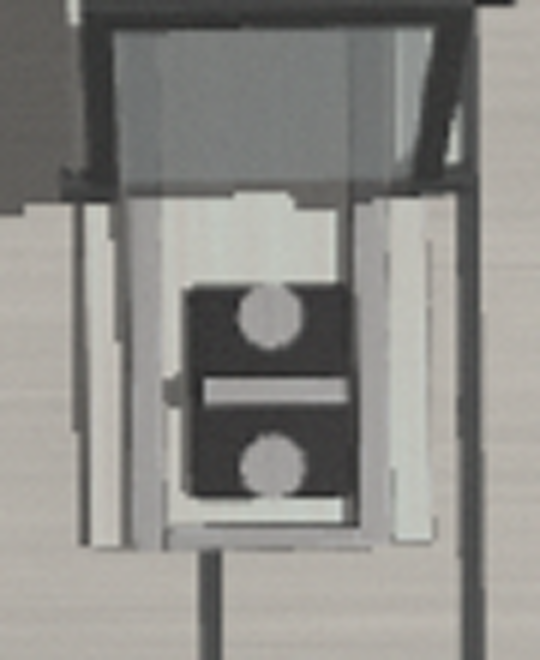

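View pics/o17c.png

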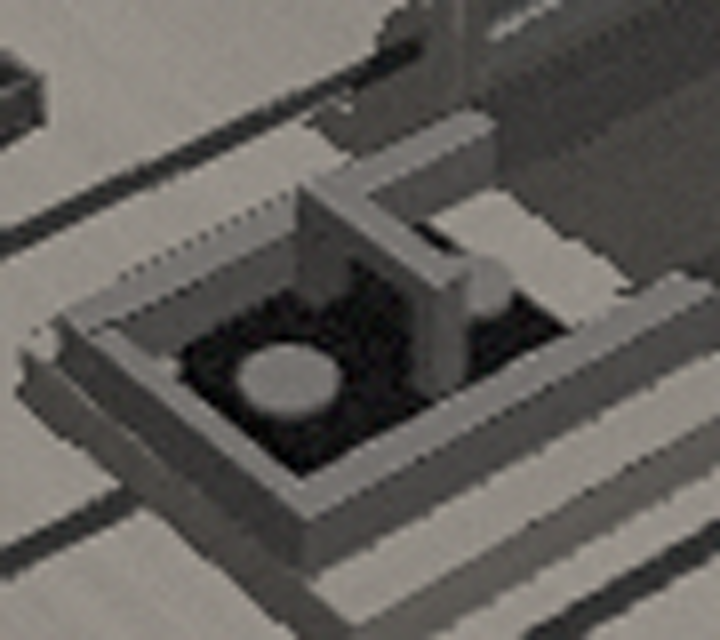

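```bash
python3 - <<'E'
from h import *
t=load('t17'); s=load('s17'); m=lambda P:np.array(P)/1000.
c=lambda P,k,o:(np.array(P)+0.5)/k-0.5+np.array(o)
ca,r=fit([(t,m([[40,30,14],[40,-30,14],[-40,30,14],[-40,-30,14],[5,26,49],[5,-26,49],[-5,26,49],[-5,-26,49]]),c([[189,288],[350,286],[188,496],[355,497],[205,378],[347,376],[205,405],[347,403]],6,(290,200))),
 (s,m([[-5,-26,49],[-5,26,49]]),c([[440,288],[302,188]],8,(270,240)))],[.53,-.02,0],.02);print('ca',ca,r.round(1).tolist())
I=cv2.resize(t['color'][200:310,290:380],None,fx=6,fy=6,interpolation=cv2.INTER_CUBIC)
for b in CAR: draw(I,t,ca,b,6,(290,200),z=.02)
cv2.imwrite('pics/x1.png',I)
I=cv2.resize(s['color'][240:320,270:360],None,fx=8,fy=8,interpolation=cv2.INTER_CUBIC)
for b in CAR: draw(I,s,ca,b,8,(270,240),z=.02)
cv2.imwrite('pics/x2.png',I)
A=pose(ca[2],0)
path2([(.44,.15,.2,A),(ca[0],ca[1],.16,A)],7.6)
E
```

```text
ca [ 0.53045993 -0.02202366  0.00335007] [[0.2, -0.5], [0.2, -0.5], [0.7, 0.6], [-0.2, 0.2], [-0.3, -0.0], [0.0, 0.1], [-0.2, 0.1], [0.1, 0.2], [0.1, 0.2], [-0.2, -0.7]]
[[7.6,-0.2,-3.4,0.5,-0.02,0,0],[7.6,-0.3,-3.5,0.4,-0.03,0,0],[7.6,-0.2,-3.4,0.3,-0.02,0.01,0],[7.6,-0.3,-3.5,0.2,-0.02,0,0],[7.6,-0.2,-3.4,0.1,-0.03,0,-0.01]]
[[7.6,0.8,-3.5,1.8,0,0,0],[7.6,0.8,-3.4,1.8,0,0,0],[7.6,0.8,-3.5,1.8,0,0,0],[7.6,0.8,-3.4,1.8,0,0,0],[7.6,0.9,-3.5,1.8,0,0,0]]
10 [ 0.5308 -0.0223  0.1596]
```

View pics/x1.png

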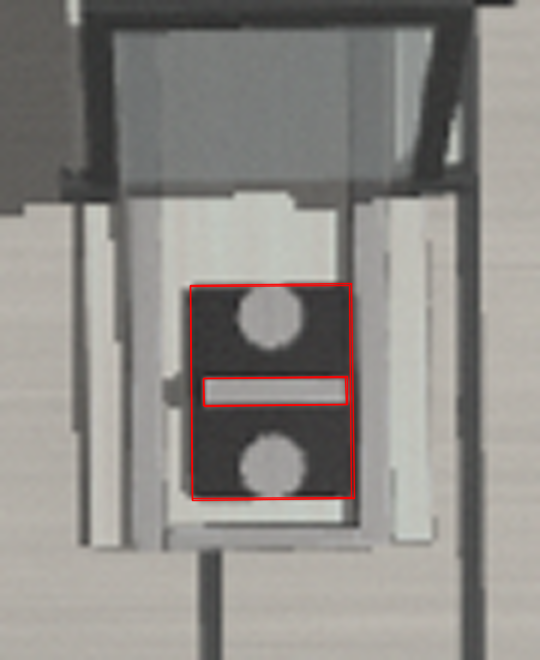

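View pics/x2.png

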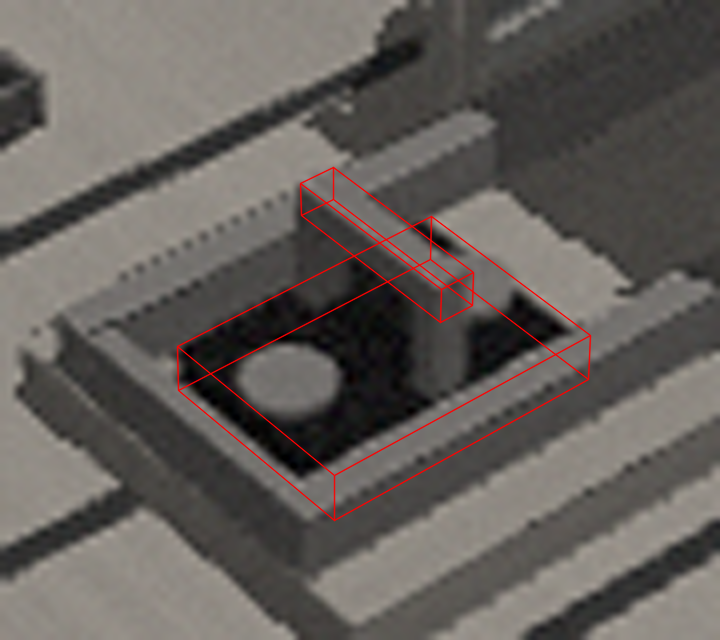

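Call:
{"name": "apply_moves", "arguments": {
  "commands": [
    [7.6,-0.2,-3.4,0.5,-0.02,0,0],
    [7.6,-0.3,-3.5,0.4,-0.03,0,0],
    [7.6,-0.2,-3.4,0.3,-0.02,0.01,0],
    [7.6,-0.3,-3.5,0.2,-0.02,0,0],
    [7.6,-0.2,-3.4,0.1,-0.03,0,-0.01]
  ]
}}

```text
time_s: 18.32
tool_pos: [0.4375, 0.1466, 0.1955]
tool_rot: [0.705, -0.006, 0.71, -0.001]
force: [1.2, 0.2, -0.2]
finger_gap: 0.0761
```

Call:
{"name": "apply_moves", "arguments": {
  "commands": [
    [7.6,0.8,-3.5,1.8,0,0,0],
    [7.6,0.8,-3.4,1.8,0,0,0],
    [7.6,0.8,-3.5,1.8,0,0,0],
    [7.6,0.8,-3.4,1.8,0,0,0],
    [7.6,0.4,-2.5,1.4,0,0,0]
  ]
}}

```text
time_s: 18.73
tool_pos: [0.5248, -0.0174, 0.1599]
tool_rot: [0.705, -0.005, 0.709, -0.002]
force: [-0.4, 0.3, -0.2]
finger_gap: 0.0762
```

Call:
{"name": "apply_moves", "arguments": {
  "commands": [
    [7.6,0,0,0,0,0,0],
    [7.6,0,0,0,0,0,0]
  ]
}}

```text
time_s: 18.9
tool_pos: [0.5244, -0.0157, 0.16]
tool_rot: [0.704, -0.005, 0.71, -0.003]
force: [0.7, 1.8, 0.1]
finger_gap: 0.0761
```

```bash
python3 - <<'E'
from h import *
s=log();print(s['force'],s['tool_pos'],RT()[0].as_matrix().round(3).tolist(),s['joint_pos'].round(2))
w=save('wrist','w18'); I=w['color'].copy()
for b in CAR: draw(I,w,(.5305,-.022,.003),b,1,(0,0),z=.02)
cv2.imwrite('pics/w18o.png',I)
A=pose(.003,0)
path2([(.5305,-.022,.09,A),(.5305,-.022,.047,A,None,3)],7.6)
E
```

```text
[0.73150077 1.79659482 0.07526926] [ 0.52444155 -0.01573964  0.16003143] [[-0.008, -0.003, 1.0], [-0.011, 1.0, 0.003], [-1.0, -0.011, -0.008]] [-0.65  0.14  0.64  1.87 -0.08  1.17  1.59]
[[7.6,3.5,-0.4,0.3,0,0,0.01],[7.6,3.5,-0.4,0.4,0,-0.01,0],[7.6,1.4,0,0,0,0,0],[7.6,1.5,0,0,0,0,0],[7.6,1.4,0,0,0,0,0]]
5 [ 0.5309 -0.0224  0.0472]
```

View pics/w18o.png

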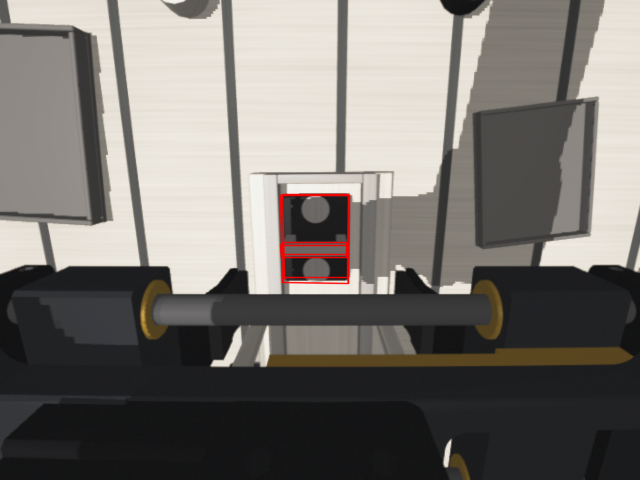

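Call:
{"name": "apply_moves", "arguments": {
  "commands": [
    [7.6,3,-0.3,0.3,0,0,0.01],
    [7.6,3,-0.3,0.3,0,-0.01,0],
    [7.6,1,0,0,0,0,0],
    [7.6,0,0,0,0,0,0],
    [7.6,0,0,0,0,0,0]
  ]
}}

```text
time_s: 19.37
tool_pos: [0.5301, -0.0191, 0.0912]
tool_rot: [0.708, -0.003, 0.706, 0.003]
force: [-0.4, -0.4, -0.0]
finger_gap: 0.0759
```

```bash
python3 - <<'E'
from h import *
s=log();print(s['force'],s['tool_pos'],RT()[0].as_matrix().round(3).tolist())
path2([(.5305,-.022,.047,pose(.003,0),None,4)],7.6)
E
```

```text
[-0.37492625 -0.36334161 -0.02200938] [ 0.53014328 -0.01905193  0.09122965] [[0.003, -0.008, 1.0], [0.0, 1.0, 0.008], [-1.0, 0.0, 0.003]]
[[7.6,1.1,-0.1,0,0,0,0],[7.6,1.1,0,0,0,0,0],[7.6,1.1,-0.1,0,0,0,0],[7.6,1.1,-0.1,0,0,0,0]]
4 [ 0.5303 -0.022   0.0472]
```

Call:
{"name": "apply_moves", "arguments": {
  "commands": [
    [7.6,1.1,-0.1,0,0,0,0],
    [7.6,1.1,-0.1,0,0,0,0],
    [7.6,1.1,-0.1,0,0,0,0],
    [7.6,1.0,0,0,0,0,0],
    [7.6,0,0,0,0,0,0]
  ]
}}

```text
time_s: 19.78
tool_pos: [0.5292, -0.0231, 0.0455]
tool_rot: [0.707, -0.002, 0.707, 0.002]
force: [-1.1, -0.2, 0.3]
finger_gap: 0.0761
```

```bash
python3 - <<'E'
from h import *
s=log();print(s['force'],s['tool_pos'],RT()[0].as_matrix().round(3).tolist())
save('side','s19'); crop('s19',250,210,130,100,6,'o19')
E
```

```text
[-1.09453611 -0.16538951  0.25586197] [ 0.52916537 -0.02313492  0.04549068] [[0.001, -0.006, 1.0], [-0.0, 1.0, 0.006], [-1.0, -0.0, 0.001]]
```

View pics/o19.png

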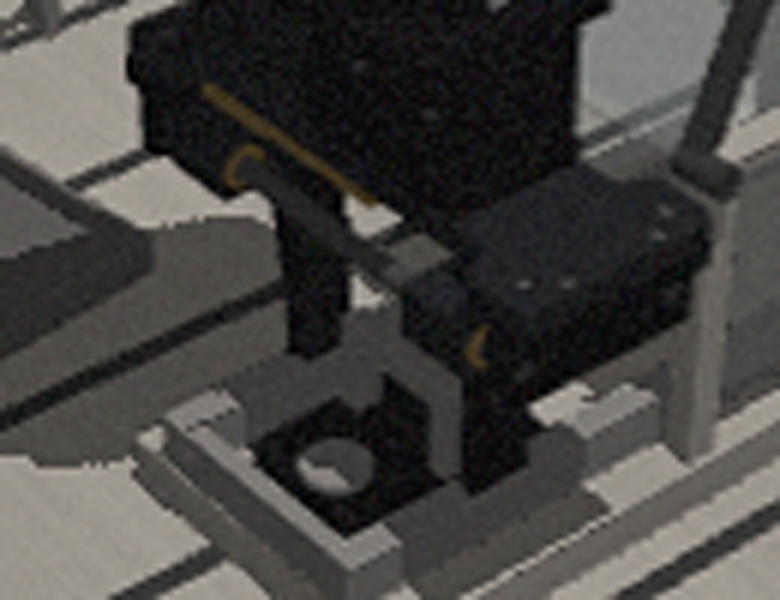

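Call:
{"name": "apply_moves", "arguments": {
  "commands": [
    [4.5,0,0,0,0,0,0],
    [4.5,0,0,0,0,0,0],
    [4.5,0,0,0,0,0,0],
    [4.5,0,0,0,0,0,0],
    [4.5,0,0,0,0,0,0]
  ]
}}

```text
time_s: 20.25
tool_pos: [0.5309, -0.0229, 0.0481]
tool_rot: [0.709, -0.002, 0.706, 0.002]
force: [0.3, -0.6, 1.5]
finger_gap: 0.0517
```

Call:
{"name": "apply_moves", "arguments": {
  "commands": [
    [4.5,0,0,0,0,0,0],
    [4.5,-0.4,0,0,0,0,0],
    [4.5,-0.8,0,0,0,0,0],
    [4.5,-1.2,0,0,0,0,0],
    [4.5,0,0,0,0,0,0]
  ]
}}

```text
time_s: 20.67
tool_pos: [0.5318, -0.0233, 0.0742]
tool_rot: [0.709, -0.002, 0.705, 0.002]
force: [0.4, -0.5, -3.1]
finger_gap: 0.0518
```

```bash
python3 - <<'E'
from h import *
s=log();print(s['force'],s['torque'],s['tool_pos'],s['finger_gap'])
save('side','s20'); crop('s20',250,200,130,100,6,'o20')
E
```

```text
[ 0.4104318  -0.46048538 -3.11905127] [ 0.01654932 -0.10319038 -0.0180333 ] [ 0.53183816 -0.02329236  0.07422127] 0.051817773763483635
```

View pics/o20.png

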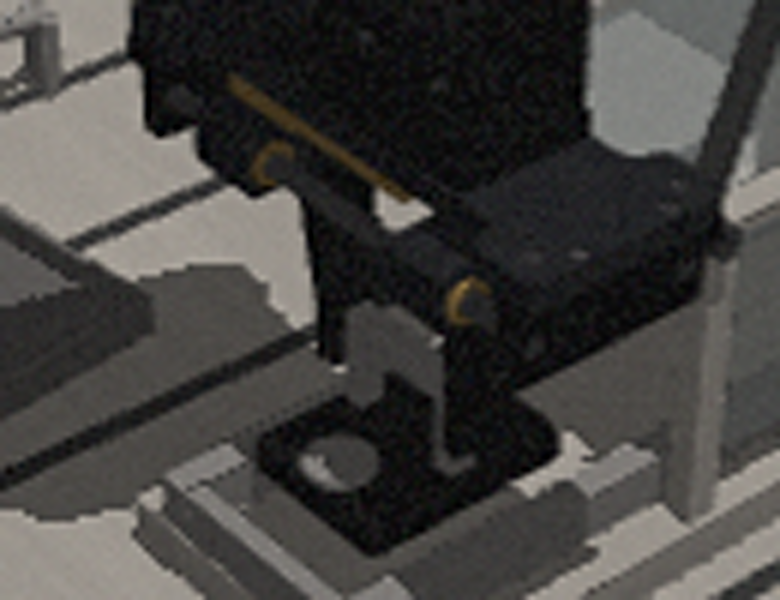

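```bash
python3 - <<'E'
from kin import *
A=pose(.003,0);B=pose(-.05,0)
W=[(.515,-.03,.16,A),(.45,-.22,.16,pose(-.03,0)),(.433,-.292,.10,B)]
path2(W,4.5,vmax=3)
P,c,_=calib(); q=np.array(read_state()['joint_pos'])
for w in W+[(.433,-.292,.033,B)]:
    q,e,er=ik(P,np.array(w[:3]),w[3].as_matrix(),q); print(round(e*1000,1),round(er,3),q.round(2))
E
```

```text
[[4.5,-2.9,-0.2,-0.5,0,0,0],[4.5,-2.9,-0.2,-0.6,0,0,0],[4.5,-2.9,-0.3,-0.5,0,0.01,0],[4.5,0,-2.7,-0.9,0.01,0,0],[4.5,0,-2.7,-1,0,0,0]]
[[4.5,0,-2.7,-0.9,0.01,0,0],[4.5,0,-2.8,-0.9,0,0,0],[4.5,0,-2.7,-0.9,0.01,0,0],[4.5,0,-2.7,-0.8,0,0,0],[4.5,0,-2.7,-0.9,0.01,0,0]]
[[4.5,1.5,-1.8,-0.4,0,0,0],[4.5,1.5,-1.9,-0.3,0.01,0,0],[4.5,1.5,-1.8,-0.4,0,0,0],[4.5,1.5,-1.8,-0.3,0.01,0,0]]
14 [ 0.433  -0.2919  0.1003]
0.0 0.0 [-0.62  0.11  0.64  1.9  -0.07  1.16  1.62]
0.0 0.0 [-0.4   0.07  0.81  1.94 -0.06  1.16  1.97]
0.0 0.0 [-0.21  0.22  0.82  1.95 -0.19  1.04  2.21]
0.0 0.0 [-0.15  0.33  0.76  2.01 -0.29  0.91  2.29]
```

Call:
{"name": "apply_moves", "arguments": {
  "commands": [
    [4.5,-2,-0.2,-0.2,0,0,0],
    [4.5,-3,-0.2,-0.6,0,0,0],
    [4.5,-3,-0.3,-0.7,0,0,0],
    [4.5,-0.7,-2.5,-1,0.01,0,0],
    [4.5,0,-2.7,-1,0,0,0]
  ]
}}

```text
time_s: 21.13
tool_pos: [0.4968, -0.0815, 0.1612]
tool_rot: [0.71, 0.001, 0.704, 0.0]
force: [-0.0, -0.8, -4.3]
finger_gap: 0.0517
```

Call:
{"name": "apply_moves", "arguments": {
  "commands": [
    [4.5,0,-2.7,-0.9,0.01,0,0],
    [4.5,0,-2.8,-0.9,0,0,0],
    [4.5,0,-2.7,-0.9,0.01,0,0],
    [4.5,0,-2.7,-0.8,0,0,0],
    [4.5,0,-2.7,-0.9,0.01,0,0]
  ]
}}

```text
time_s: 21.55
tool_pos: [0.4485, -0.2187, 0.1584]
tool_rot: [0.709, 0.012, 0.705, -0.012]
force: [0.9, -0.8, -4.2]
finger_gap: 0.0516
```

Call:
{"name": "apply_moves", "arguments": {
  "commands": [
    [4.5,1.2,-2,-0.4,0,0,0],
    [4.5,1.2,-2,-0.3,0.01,0,0],
    [4.5,1.2,-1.9,-0.4,0,0,0],
    [4.5,1.2,-1.8,-0.3,0.01,0,0],
    [4.5,0,0,0,0,0,0]
  ]
}}

```text
time_s: 21.97
tool_pos: [0.4297, -0.2969, 0.1085]
tool_rot: [0.707, 0.02, 0.706, -0.021]
force: [-1.1, 0.5, -4.8]
finger_gap: 0.0514
```

```bash
python3 - <<'E'
from h import *
s=log();print(s['force'],s['torque'],s['tool_pos'],s['finger_gap'],RT()[0].as_matrix().round(3).tolist())
save('side','s21');save('top','t21'); crop('s21',290,250,200,200,3,'o21')
path2([(.433,-.292,.06,pose(-.05,0)),(.433,-.292,.036,pose(-.05,0),None,3)],4.5)
E
```

```text
[-1.07348477  0.45239874 -4.80099668] [ 0.11235322  0.02016105 -0.01779856] [ 0.42967694 -0.29685393  0.10846804] 0.05140248705351068 [[0.001, 0.058, 0.998], [-0.001, 0.998, -0.058], [-1.0, -0.001, 0.001]]
[[4.5,2.5,0.1,0.1,0,0,0],[4.5,2.5,0.1,0,-0.01,0,0],[4.5,0.8,0,0,0,0,0],[4.5,0.8,0,0,0,0,0],[4.5,0.8,0,0,0,0,0]]
5 [ 0.433  -0.2922  0.0359]
```

View pics/o21.png

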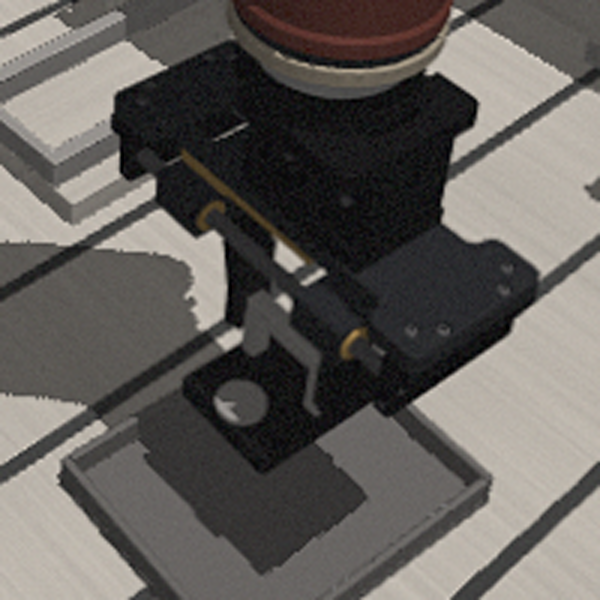

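View pics/t21.png

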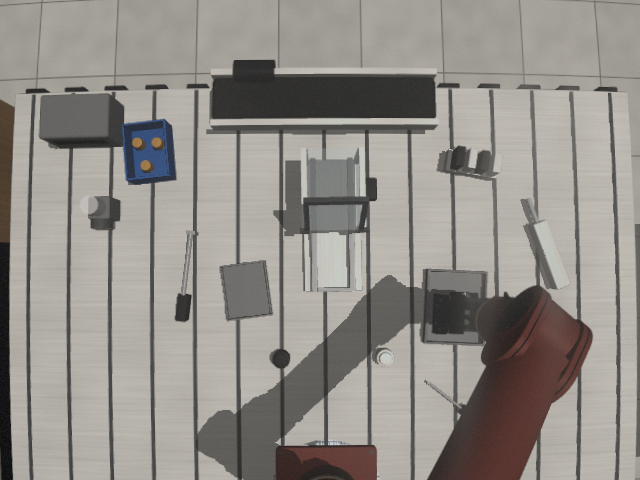

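Carrier is over the tray, level. Lower.

Call:
{"name": "apply_moves", "arguments": {
  "commands": [
    [4.5,2,0.1,0.1,0,0,0],
    [4.5,2,0.1,0.1,0,0,0],
    [4.5,1.2,0.1,0,0,0,0],
    [4.5,0.8,0,0,0,0,0],
    [4.5,0,0,0,0,0,0]
  ]
}}

```text
time_s: 22.48
tool_pos: [0.4344, -0.2898, 0.0492]
tool_rot: [0.708, 0.019, 0.706, -0.018]
force: [-0.1, -0.1, -3.2]
finger_gap: 0.0516
```

Call:
{"name": "apply_moves", "arguments": {
  "commands": [
    [4.5,0,0,0,0,0,0]
  ]
}}

```text
time_s: 22.57
tool_pos: [0.435, -0.2909, 0.0507]
tool_rot: [0.708, 0.019, 0.706, -0.019]
force: [0.1, -0.4, -3.8]
finger_gap: 0.0514
```

Call:
{"name": "apply_moves", "arguments": {
  "commands": [
    [4.5,0.5,0,0,0,0,0],
    [4.5,0.4,0,0,0,0,0],
    [4.5,0.3,0,0,0,0,0],
    [4.5,0.2,0,0,0,0,0],
    [4.5,0,0,0,0,0,0]
  ]
}}

```text
time_s: 22.98
tool_pos: [0.4347, -0.2909, 0.036]
tool_rot: [0.708, 0.019, 0.706, -0.019]
force: [0.4, -0.0, -3.5]
finger_gap: 0.0516
```

Call:
{"name": "apply_moves", "arguments": {
  "commands": [
    [4.5,0.1,0,0,0,0,0],
    [4.5,0.1,0,0,0,0,0],
    [4.5,0,0,0,0,0,0],
    [4.5,0,0,0,0,0,0]
  ]
}}

```text
time_s: 23.32
tool_pos: [0.4348, -0.291, 0.0343]
tool_rot: [0.708, 0.019, 0.705, -0.019]
force: [0.3, -0.4, -3.7]
finger_gap: 0.0514
```

Call:
{"name": "apply_moves", "arguments": {
  "commands": [
    [4.5,0.1,0,0,0,0,0],
    [4.5,0,0,0,0,0,0],
    [4.5,0.1,0,0,0,0,0],
    [4.5,0,0,0,0,0,0]
  ]
}}

```text
time_s: 23.65
tool_pos: [0.4349, -0.291, 0.0331]
tool_rot: [0.708, 0.02, 0.705, -0.019]
force: [-5.1, 3.9, 10.2]
finger_gap: 0.0517
```

Call:
{"name": "apply_moves", "arguments": {
  "commands": [
    [6.8,0,0,0,0,0,0],
    [6.8,0,0,0,0,0,0],
    [6.8,0,0,0,0,0,0],
    [6.8,0,0,0,0,0,0],
    [6.8,0,0,0,0,0,0]
  ]
}}

```text
time_s: 24.07
tool_pos: [0.435, -0.291, 0.0323]
tool_rot: [0.708, 0.019, 0.705, -0.019]
force: [-0.4, -0.1, 0.5]
finger_gap: 0.0669
```

Call:
{"name": "apply_moves", "arguments": {
  "commands": [
    [6.8,-1,0,0,0,0,0],
    [6.8,-2,0,0,0,0,0],
    [6.8,-3,0,0,0,0,0],
    [6.8,-4,0,0,0,0,0],
    [6.8,-4,0,0,0,0,0]
  ]
}}

```text
time_s: 24.48
tool_pos: [0.4333, -0.2913, 0.174]
tool_rot: [0.708, 0.019, 0.706, -0.019]
force: [1.6, -0.4, 0.3]
finger_gap: 0.068
```

Call:
{"name": "apply_moves", "arguments": {
  "commands": [
    [6.8,-4,0,0,0,0,0],
    [6.8,-2,-3.5,0,0,0,0],
    [6.8,0,-3.5,0,0,0,0],
    [6.8,0,0,0,0,0,0],
    [6.8,0,0,0,0,0,0]
  ]
}}

```text
time_s: 24.9
tool_pos: [0.4292, -0.3631, 0.233]
tool_rot: [0.708, 0.02, 0.706, -0.021]
force: [-0.4, 0.4, -0.7]
finger_gap: 0.0679
```

```bash
python3 - <<'E'
from h import *
s=log();print(s['force'],s['tool_pos'],s['qd'].round(3),s['time_s'])
save('side','s22');save('top','t22'); crop('t22',160,140,340,220,2,'o22')
E
```

```text
[-0.37619906  0.35102804 -0.7411562 ] [ 0.4291955  -0.36311981  0.23301641] [-0.035 -0.015 -0.039  0.034  0.004 -0.001 -0.028] 24.9
```

View pics/s22.png

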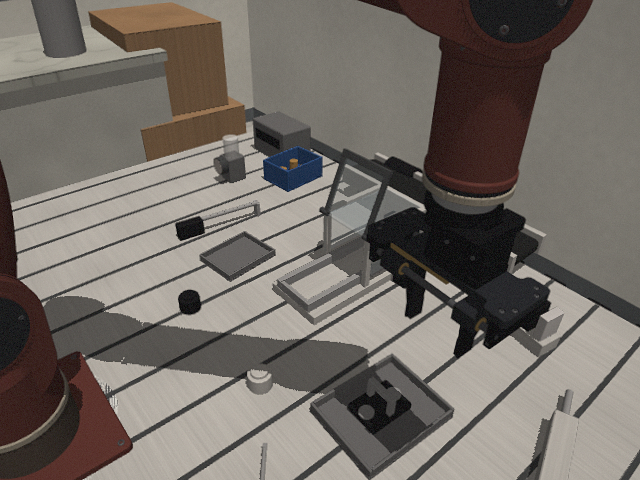

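View pics/o22.png

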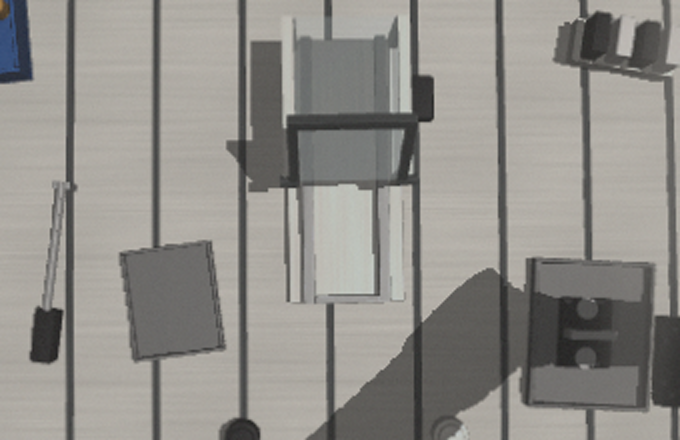

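The carrier stands upright in the middle of the larger tray, at about (587,335) in the enlarged top view. The guard is open, the hook stands on the table and the gripper touches nothing.

```bash
python3 - <<'E'
from h import *
print(read_state()['time_s'], job_done())
E
```

```text
the job is handed in; nothing more can be done
25.0 None
```

The job is done and was handed in at 25.0 s.

**What I did**
1. I swung the guard up with the shut fingers under the left end of its front bar. It fell back past its balance point and stayed open.
2. I pulled the carrier wholly into the bay with the hook. The wrist force stayed under about 3 N, and I stopped roughly 10 mm short of the stop bar.
3. I put the hook back on the table at its old spot, lifted the carrier by its bail bar, and set it in the larger grey tray. About 10 N of contact force showed at set-down.

**Last checks:** the last side and top pictures show the guard standing open, the hook standing on the table, and the carrier upright near the middle of the tray. The gripper was well clear and its force reading was near zero.

**What did not go as planned:** my first try at the guard, from straight in front with the tool tilted, ran out of reach. Joint 2 then read -0.381 against its -0.38 limit, within sensor noise, and I switched to a sideways approach. The arm also trailed its commands by several millimetres in places, so I re-measured and corrected before each critical move.

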